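# Move the run-in fans over to the spare rack in the same order

## Task

The fan run-in rack with the red lamp has failed. Move its four fans into the empty rack with the green lamp, keeping their order counted from the control box (the white box at one end of each rack): the fan that stands next to the control box goes into the nest next to the other control box, and so on along the row. Lower each fan upright right down into its nest rather than dropping it or tipping it over, and leave all four standing there.

Things in the scene. Friction and masses are not known exactly. Their poses are not given: they have to be found in the camera images.
- fan_red_mid (a point): Centre of the fan with the red impeller: black block, 40 x 40 mm, 56 mm tall, 0.08 to 0.17 kg, upright in a nest of the failed rack; from above, a square black frame round a red seven-bladed impeller. The point is half-way up, 28 mm over its underside; z up, x and y square to its sides.
- fan_yellow_mid (a point): Centre of the fan with the yellow impeller: black block, 40 x 40 mm, 56 mm tall, 0.08 to 0.17 kg, upright in a nest of the failed rack; from above, a square black frame round a yellow seven-bladed impeller. The point is half-way up, 28 mm over its underside; z up, x and y square to its sides.
- fan_green_mid (a point): Centre of the fan with the green impeller: black block, 40 x 40 mm, 56 mm tall, 0.08 to 0.17 kg, upright in a nest of the failed rack; from above, a square black frame round a green seven-bladed impeller. The point is half-way up, 28 mm over its underside; z up, x and y square to its sides.
- fan_white_mid (a point): Centre of the fan with the white impeller: black block, 40 x 40 mm, 56 mm tall, 0.08 to 0.17 kg, upright in a nest of the failed rack; from above, a square black frame round a white seven-bladed impeller. The point is half-way up, 28 mm over its underside; z up, x and y square to its sides.
- nest_red: The nest of the failed rack where the red fan stands at the start: fixed grey square tray, 62 mm outside, 56 mm inside, floor 4 mm and rim 9 mm above its origin (centre of its underside). One of four like nests in a row, 68 mm apart. Its +y axis points along the row to the failed rack's control box: the nest furthest along +y is next to that box.
- nest_yellow: The nest of the failed rack where the yellow fan stands at the start: fixed grey square tray, 62 mm outside, 56 mm inside, floor 4 mm and rim 9 mm above its origin (centre of its underside). One of four like nests in a row, 68 mm apart. Its +y axis points along the row to the failed rack's control box: the nest furthest along +y is next to that box.
- nest_green: The nest of the failed rack where the green fan stands at the start: fixed grey square tray, 62 mm outside, 56 mm inside, floor 4 mm and rim 9 mm above its origin (centre of its underside). One of four like nests in a row, 68 mm apart. Its +y axis points along the row to the failed rack's control box: the nest furthest along +y is next to that box.
- nest_white: The nest of the failed rack where the white fan stands at the start: fixed grey square tray, 62 mm outside, 56 mm inside, floor 4 mm and rim 9 mm above its origin (centre of its underside). One of four like nests in a row, 68 mm apart. Its +y axis points along the row to the failed rack's control box: the nest furthest along +y is next to that box.
- rack_spare: Empty spare rack, fixed: four grey nests on two aluminium rails, in a row at y = -102, -34, 34, 102 mm, x = 0. Origin: middle of the row, underside; z up. Nests 56 x 56 mm inside, floor 14 mm, rim 19 mm above the origin; a seated fan's centre is at z = 42 mm. One end has the control box, the other a carrying handle 40 mm high; which is which differs from start to start.
- control: Control box of the spare rack: fixed white box, 74 x 48 x 44 mm, on its black top panel a green lamp, in all 53 mm tall (the failed rack's lamp is red). Origin: centre of its underside, level with the rack's. It stands at y = +163 or -163 mm of the spare rack; the nests' centres are 61, 129, 197 and 265 mm from it.
There are look-alikes about, which are no part of the job. What is shaped like the part that bears fan_white_mid but purple is not meant. Leave any orange look-alike of the part that bears fan_red_mid alone.

How it is judged:
At the end, for the whole second after the job is handed in: Each fan is at rest in the spare rack, upright (0.1 rad), down on the nest floor (5 mm) and within 12 mm of the middle of the nest with the same number, counted from the spare rack's control box, as the nest it came from, counted from the failed rack's control box (x of fan_red_mid in the frame of rack_spare between -0.012 and 0.012 m and z of fan_red_mid in the frame of rack_spare between 0.037 and 0.047 m and angle between each of fan_red_mid, fan_yellow_mid, fan_green_mid, fan_white_mid's own z axis and vertical below 0.1 rad and linear speed of each of fan_red, fan_yellow, fan_green, fan_white below 0.02 m/s and x of fan_yellow_mid in the frame of rack_spare between -0.012 and 0.012 m and z of fan_yellow_mid in the frame of rack_spare between 0.037 and 0.047 m and x of fan_green_mid in the frame of rack_spare between -0.012 and 0.012 m and z of fan_green_mid in the frame of rack_spare between 0.037 and 0.047 m and x of fan_white_mid in the frame of rack_spare between -0.012 and 0.012 m and z of fan_white_mid in the frame of rack_spare between 0.037 and 0.047 m and ((y of nest_red in the frame of nest_yellow above 0 m and y of nest_yellow in the frame of nest_green above 0 m and y of nest_green in the frame of nest_white above 0 m and horizontal distance between fan_red_mid and control between 0.048 and 0.074 m and horizontal distance between fan_yellow_mid and control between 0.116 and 0.142 m and horizontal distance between fan_green_mid and control between 0.184 and 0.21 m and horizontal distance between fan_white_mid and control between 0.252 and 0.278 m) or (y of nest_red in the frame of nest_yellow above 0 m and y of nest_yellow in the frame of nest_white above 0 m and y of nest_white in the frame of nest_green above 0 m and horizontal distance between fan_red_mid and control between 0.048 and 0.074 m and horizontal distance between fan_yellow_mid and control between 0.116 and 0.142 m and horizontal distance between fan_white_mid and control between 0.184 and 0.21 m and horizontal distance between fan_green_mid and control between 0.252 and 0.278 m) or (y of nest_red in the frame of nest_green above 0 m and y of nest_green in the frame of nest_yellow above 0 m and y of nest_yellow in the frame of nest_white above 0 m and horizontal distance between fan_red_mid and control between 0.048 and 0.074 m and horizontal distance between fan_green_mid and control between 0.116 and 0.142 m and horizontal distance between fan_yellow_mid and control between 0.184 and 0.21 m and horizontal distance between fan_white_mid and control between 0.252 and 0.278 m) or (y of nest_red in the frame of nest_green above 0 m and y of nest_green in the frame of nest_white above 0 m and y of nest_white in the frame of nest_yellow above 0 m and horizontal distance between fan_red_mid and control between 0.048 and 0.074 m and horizontal distance between fan_green_mid and control between 0.116 and 0.142 m and horizontal distance between fan_white_mid and control between 0.184 and 0.21 m and horizontal distance between fan_yellow_mid and control between 0.252 and 0.278 m) or (y of nest_red in the frame of nest_white above 0 m and y of nest_white in the frame of nest_yellow above 0 m and y of nest_yellow in the frame of nest_green above 0 m and horizontal distance between fan_red_mid and control between 0.048 and 0.074 m and horizontal distance between fan_white_mid and control between 0.116 and 0.142 m and horizontal distance between fan_yellow_mid and control between 0.184 and 0.21 m and horizontal distance between fan_green_mid and control between 0.252 and 0.278 m) or (y of nest_red in the frame of nest_white above 0 m and y of nest_white in the frame of nest_green above 0 m and y of nest_green in the frame of nest_yellow above 0 m and horizontal distance between fan_red_mid and control between 0.048 and 0.074 m and horizontal distance between fan_white_mid and control between 0.116 and 0.142 m and horizontal distance between fan_green_mid and control between 0.184 and 0.21 m and horizontal distance between fan_yellow_mid and control between 0.252 and 0.278 m) or (y of nest_yellow in the frame of nest_red above 0 m and y of nest_red in the frame of nest_green above 0 m and y of nest_green in the frame of nest_white above 0 m and horizontal distance between fan_yellow_mid and control between 0.048 and 0.074 m and horizontal distance between fan_red_mid and control between 0.116 and 0.142 m and horizontal distance between fan_green_mid and control between 0.184 and 0.21 m and horizontal distance between fan_white_mid and control between 0.252 and 0.278 m) or (y of nest_yellow in the frame of nest_red above 0 m and y of nest_red in the frame of nest_white above 0 m and y of nest_white in the frame of nest_green above 0 m and horizontal distance between fan_yellow_mid and control between 0.048 and 0.074 m and horizontal distance between fan_red_mid and control between 0.116 and 0.142 m and horizontal distance between fan_white_mid and control between 0.184 and 0.21 m and horizontal distance between fan_green_mid and control between 0.252 and 0.278 m) or (y of nest_yellow in the frame of nest_green above 0 m and y of nest_green in the frame of nest_red above 0 m and y of nest_red in the frame of nest_white above 0 m and horizontal distance between fan_yellow_mid and control between 0.048 and 0.074 m and horizontal distance between fan_green_mid and control between 0.116 and 0.142 m and horizontal distance between fan_red_mid and control between 0.184 and 0.21 m and horizontal distance between fan_white_mid and control between 0.252 and 0.278 m) or (y of nest_yellow in the frame of nest_green above 0 m and y of nest_green in the frame of nest_white above 0 m and y of nest_white in the frame of nest_red above 0 m and horizontal distance between fan_yellow_mid and control between 0.048 and 0.074 m and horizontal distance between fan_green_mid and control between 0.116 and 0.142 m and horizontal distance between fan_white_mid and control between 0.184 and 0.21 m and horizontal distance between fan_red_mid and control between 0.252 and 0.278 m) or (y of nest_yellow in the frame of nest_white above 0 m and y of nest_white in the frame of nest_red above 0 m and y of nest_red in the frame of nest_green above 0 m and horizontal distance between fan_yellow_mid and control between 0.048 and 0.074 m and horizontal distance between fan_white_mid and control between 0.116 and 0.142 m and horizontal distance between fan_red_mid and control between 0.184 and 0.21 m and horizontal distance between fan_green_mid and control between 0.252 and 0.278 m) or (y of nest_yellow in the frame of nest_white above 0 m and y of nest_white in the frame of nest_green above 0 m and y of nest_green in the frame of nest_red above 0 m and horizontal distance between fan_yellow_mid and control between 0.048 and 0.074 m and horizontal distance between fan_white_mid and control between 0.116 and 0.142 m and horizontal distance between fan_green_mid and control between 0.184 and 0.21 m and horizontal distance between fan_red_mid and control between 0.252 and 0.278 m) or (y of nest_green in the frame of nest_red above 0 m and y of nest_red in the frame of nest_yellow above 0 m and y of nest_yellow in the frame of nest_white above 0 m and horizontal distance between fan_green_mid and control between 0.048 and 0.074 m and horizontal distance between fan_red_mid and control between 0.116 and 0.142 m and horizontal distance between fan_yellow_mid and control between 0.184 and 0.21 m and horizontal distance between fan_white_mid and control between 0.252 and 0.278 m) or (y of nest_green in the frame of nest_red above 0 m and y of nest_red in the frame of nest_white above 0 m and y of nest_white in the frame of nest_yellow above 0 m and horizontal distance between fan_green_mid and control between 0.048 and 0.074 m and horizontal distance between fan_red_mid and control between 0.116 and 0.142 m and horizontal distance between fan_white_mid and control between 0.184 and 0.21 m and horizontal distance between fan_yellow_mid and control between 0.252 and 0.278 m) or (y of nest_green in the frame of nest_yellow above 0 m and y of nest_yellow in the frame of nest_red above 0 m and y of nest_red in the frame of nest_white above 0 m and horizontal distance between fan_green_mid and control between 0.048 and 0.074 m and horizontal distance between fan_yellow_mid and control between 0.116 and 0.142 m and horizontal distance between fan_red_mid and control between 0.184 and 0.21 m and horizontal distance between fan_white_mid and control between 0.252 and 0.278 m) or (y of nest_green in the frame of nest_yellow above 0 m and y of nest_yellow in the frame of nest_white above 0 m and y of nest_white in the frame of nest_red above 0 m and horizontal distance between fan_green_mid and control between 0.048 and 0.074 m and horizontal distance between fan_yellow_mid and control between 0.116 and 0.142 m and horizontal distance between fan_white_mid and control between 0.184 and 0.21 m and horizontal distance between fan_red_mid and control between 0.252 and 0.278 m) or (y of nest_green in the frame of nest_white above 0 m and y of nest_white in the frame of nest_red above 0 m and y of nest_red in the frame of nest_yellow above 0 m and horizontal distance between fan_green_mid and control between 0.048 and 0.074 m and horizontal distance between fan_white_mid and control between 0.116 and 0.142 m and horizontal distance between fan_red_mid and control between 0.184 and 0.21 m and horizontal distance between fan_yellow_mid and control between 0.252 and 0.278 m) or (y of nest_green in the frame of nest_white above 0 m and y of nest_white in the frame of nest_yellow above 0 m and y of nest_yellow in the frame of nest_red above 0 m and horizontal distance between fan_green_mid and control between 0.048 and 0.074 m and horizontal distance between fan_white_mid and control between 0.116 and 0.142 m and horizontal distance between fan_yellow_mid and control between 0.184 and 0.21 m and horizontal distance between fan_red_mid and control between 0.252 and 0.278 m) or (y of nest_white in the frame of nest_red above 0 m and y of nest_red in the frame of nest_yellow above 0 m and y of nest_yellow in the frame of nest_green above 0 m and horizontal distance between fan_white_mid and control between 0.048 and 0.074 m and horizontal distance between fan_red_mid and control between 0.116 and 0.142 m and horizontal distance between fan_yellow_mid and control between 0.184 and 0.21 m and horizontal distance between fan_green_mid and control between 0.252 and 0.278 m) or (y of nest_white in the frame of nest_red above 0 m and y of nest_red in the frame of nest_green above 0 m and y of nest_green in the frame of nest_yellow above 0 m and horizontal distance between fan_white_mid and control between 0.048 and 0.074 m and horizontal distance between fan_red_mid and control between 0.116 and 0.142 m and horizontal distance between fan_green_mid and control between 0.184 and 0.21 m and horizontal distance between fan_yellow_mid and control between 0.252 and 0.278 m) or (y of nest_white in the frame of nest_yellow above 0 m and y of nest_yellow in the frame of nest_red above 0 m and y of nest_red in the frame of nest_green above 0 m and horizontal distance between fan_white_mid and control between 0.048 and 0.074 m and horizontal distance between fan_yellow_mid and control between 0.116 and 0.142 m and horizontal distance between fan_red_mid and control between 0.184 and 0.21 m and horizontal distance between fan_green_mid and control between 0.252 and 0.278 m) or (y of nest_white in the frame of nest_yellow above 0 m and y of nest_yellow in the frame of nest_green above 0 m and y of nest_green in the frame of nest_red above 0 m and horizontal distance between fan_white_mid and control between 0.048 and 0.074 m and horizontal distance between fan_yellow_mid and control between 0.116 and 0.142 m and horizontal distance between fan_green_mid and control between 0.184 and 0.21 m and horizontal distance between fan_red_mid and control between 0.252 and 0.278 m) or (y of nest_white in the frame of nest_green above 0 m and y of nest_green in the frame of nest_red above 0 m and y of nest_red in the frame of nest_yellow above 0 m and horizontal distance between fan_white_mid and control between 0.048 and 0.074 m and horizontal distance between fan_green_mid and control between 0.116 and 0.142 m and horizontal distance between fan_red_mid and control between 0.184 and 0.21 m and horizontal distance between fan_yellow_mid and control between 0.252 and 0.278 m) or (y of nest_white in the frame of nest_green above 0 m and y of nest_green in the frame of nest_yellow above 0 m and y of nest_yellow in the frame of nest_red above 0 m and horizontal distance between fan_white_mid and control between 0.048 and 0.074 m and horizontal distance between fan_green_mid and control between 0.116 and 0.142 m and horizontal distance between fan_yellow_mid and control between 0.184 and 0.21 m and horizontal distance between fan_red_mid and control between 0.252 and 0.278 m))); the robot touches nothing.
It fails at once if a fan is dropped (let go from well over its support) ((contact force between fan_red and the fingers below 0.01 N and linear speed of fan_red above 0.7 m/s) or (contact force between fan_yellow and the fingers below 0.01 N and linear speed of fan_yellow above 0.7 m/s) or (contact force between fan_green and the fingers below 0.01 N and linear speed of fan_green above 0.7 m/s) or (contact force between fan_white and the fingers below 0.01 N and linear speed of fan_white above 0.7 m/s)).
It fails at once if a fan is tipped over (angle between any of fan_red_mid, fan_yellow_mid, fan_green_mid, fan_white_mid's own z axis and vertical above 0.8 rad).
It also fails if it takes over 128 s, if anything falls off the work surface, if the arm or the gripper's body presses on something with over 40 N, if the wrist force passes 120 N, or if a joint passes its speed limit or range.

## Robot

A 7-joint arm with a two-finger parallel gripper is mounted at the origin on the work surface. World frame = base frame: x ahead of the robot, y to its left, z up, the work surface at z = 0. Lengths are in m, angles in rad, forces in N, time in s.
With the tool pointing down it reaches from about 0.425 to 0.925 m from the base axis. Payload 6.8 kg.
Tool frame: the origin (TCP) lies at the very end of the fingers, on their centre line; the grasp point (between the pads) lies 19 mm behind it; z points along the fingers, y is the direction in which the jaws open and shut (so a half turn about z gives the same grasp; the last joint's range is limited). The gripper opens to 85 mm and grips with 20 to 120 N. Pads are 22 mm wide; open, the fingers measure 114 mm over their backs; the gripper's body (76 mm by 85 mm) begins 54 mm behind the grasp point. The pads swing forward as they close: fully open they stand 13 mm farther back than shut.
Start: joints at [-1.243, 0.477, 0.022, 1.555, -0.011, 1.109, -0.083], TCP at [0.285, 0.612, 0.231] pointing down, gripper open.
Joint ranges: [-2.96, 2.96], [-0.34, 2.1], [-1.41, 1.46], [0.24, 2.44], [-1.37, 4.51], [0.17, 1.92], [-2.96, 2.96]. Speed limits (rad/s): [2.39, 2.39, 3.14, 3.14, 3.14, 3.14, 3.14].

## Interface

Orientations are given as a rotation vector (axis times angle).
In Python, from bench import monitor, viewer, job gives the robot as it stands. The module is installed in compiled form; this text tells all that it offers.
- The arm moves only by the tool drive_tool, never from a script. Its argument "commands" is a list of rows, each an object with "linear": the shift along the tool's x, y, z in m, a list of three; "dr": the turn, a rotation vector about the tool's x, y, z in degrees, a list of three; "jaw": the closure, from 0 (fully open) to 1 (shut). A call has 1 to 8 rows; each row shifts and turns the pose as measured when the row begins, along the tool's axes as they then stand; what a row does not reach is not made up. A row lasts 1/8 s, in which the tool goes at most 62.5 mm and 10.7 degrees, less where a joint would pass 70% of its speed; a pose out of reach is approached as far as the arm can. A call is refused whole if a number of a shift passes 0.0625 or a number of a turn 10.7, either way. A call with a gripper value outside its range is refused whole. The fingers move at their own pace and stop on an object; "force" is the grip in N (left out, the last holds). Time passes only in rows, so rows that do not move let the fingers close. It gives the time, the measured TCP pose, the force and the opening at its end, in the units of the state.
- monitor.get_obs(): the state, without advancing time (a new reading comes with each control period).
- viewer.grab_frame(name): name is "scene" or "top"; returns the picture (400x640x3 uint8, red, green, blue); there is no depth.
- viewer.calibration(name): a dict with "K" (3x3 intrinsics, pixels), "R" (3x3) and "t" (3): a world point X has camera coordinates R X + t. Camera axes: x right, y down, z forward; pixel columns grow to the right and rows downward; lengths in m; the calibration is good to about 2 mm. A picture is of the moment at which its call begins. calibration takes no time and is no camera call.
- job.hand_in(): hands the job in, once; it reports no verdict.
The state is a dict: "clock": time; "joints": joint angles; "qvel": joint speeds; "tau": joint torques, N m; "tcp_pos": TCP position; "orientation": TCP orientation; "contact_force": force on the tool from outside, world axes, zero at the start; "moment": the same for the moment, N m; "grip_width": finger opening in m.
Only numpy, scipy, OpenCV 4.12 (cv2) and the standard library are available. Lean on these libraries where they do the work, as an engineer would, in place of code of your own. Each camera call takes 0.05 s, during which the arm holds its last target.

## Working session

There is one attempt and no reset: what is moved stays moved. The work goes in short steps, Python scripts to look and compute and a tool call to move; the robot and the scene stay as the last step left them, time stands still between calls to the robot, and variables do not carry over. Pictures are saved under pics/ and viewed, and the job is handed in when it is done.

Besides the shell and the picture viewer there is one more tool, called after "Emit:" by a JSON object that holds its "op" and its "data", one argument or row to a line. drive_tool: Moves the arm, as the interface text tells. Its arguments: {"type":"object","properties":{"commands":{"type":"array"},"force":{"type":"number"}},"required":["commands"]}

```bash
mkdir -p pics; python3 - <<'E'
from bench import monitor, viewer, job
import cv2, numpy as np
print(monitor.get_obs())
for n in ("scene","top"):
    im=viewer.grab_frame(n); cv2.imwrite(f"pics/{n}0.png",cv2.cvtColor(im,cv2.COLOR_RGB2BGR))
    print(n,viewer.calibration(n))
E
```

```text
{'clock': 0.0, 'joints': array([-1.24311028,  0.47777192,  0.02230501,  1.55646774, -0.01151034,
        1.10926721, -0.08309575]), 'qvel': array([ 6.31276774e-04, -1.85378540e-03,  3.92230955e-04, -9.58795670e-04,
       -4.25762616e-06, -1.96060998e-03, -8.90866271e-04]), 'tau': array([ 1.38913429e-04, -5.96446502e+01,  1.60784382e+00, -2.81194371e+01,
        1.24342006e-02,  9.24818247e-03, -5.29479180e-06]), 'tcp_pos': array([0.28467486, 0.61138216, 0.23033704]), 'orientation': array([-6.78986651e-01, -3.06705180e+00,  2.77156333e-03]), 'contact_force': array([ 0.0034523 , -0.26771817, -0.91243658]), 'moment': array([ 0.05570623, -0.04339816,  0.02699138]), 'grip_width': 0.08584148611298834}
scene {'K': array([[422.64144622,   0.        , 326.04515499],
       [  0.        , 422.64144622, 200.01831514],
       [  0.        ,   0.        ,   1.        ]]), 'R': array([[-0.88925165,  0.45701695,  0.01915759],
       [ 0.2570039 ,  0.53384051, -0.80558259],
       [-0.378392  , -0.71144207, -0.59217369]]), 't': array([ 0.51193803, -0.10516327,  1.51856293])}
top {'K': array([[467.45595318,   0.        , 312.86488165],
       [  0.        , 467.45595318, 196.92287085],
       [  0.        ,   0.        ,   1.        ]]), 'R': array([[-0.00660943, -0.99992851,  0.0099643 ],
       [-0.98495162,  0.00478883, -0.17276394],
       [ 0.17270387, -0.01095622, -0.98491286]]), 't': array([-0.00812843,  0.585223  ,  1.12067489])}
```

View pics/scene0.png

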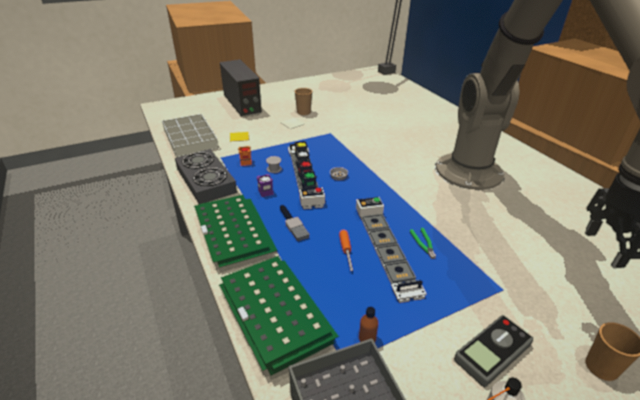

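View pics/top0.png

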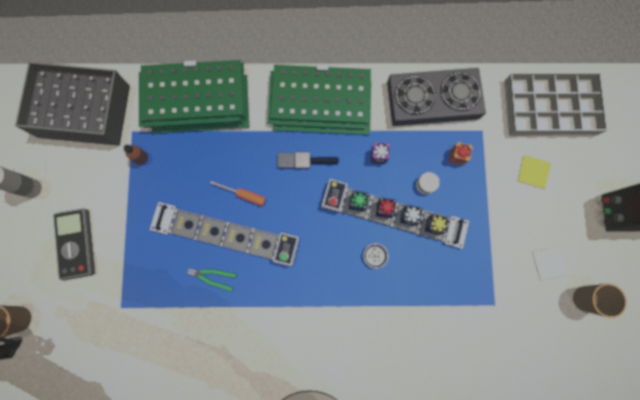

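The top picture shows the failed rack at about (335,195)–(455,232). Its red-lamp box is on the left at (335,195), then come green, red, white and yellow. The spare rack has its green-lamp box at (285,250) and its handle at (162,218). I'll zoom in on both.

```bash
python3 - <<'E'
import cv2
im=cv2.imread("pics/top0.png")
cv2.imwrite("pics/zA.png",cv2.resize(im[170:260,315:475],None,fx=5,fy=5,interpolation=cv2.INTER_CUBIC))
cv2.imwrite("pics/zB.png",cv2.resize(im[190:280,145:305],None,fx=5,fy=5,interpolation=cv2.INTER_CUBIC))
im=cv2.imread("pics/scene0.png")
cv2.imwrite("pics/zC.png",cv2.resize(im[130:310,280:440],None,fx=3.3,fy=3.3,interpolation=cv2.INTER_CUBIC))
E
```

```text
(no output)
```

View pics/zA.png

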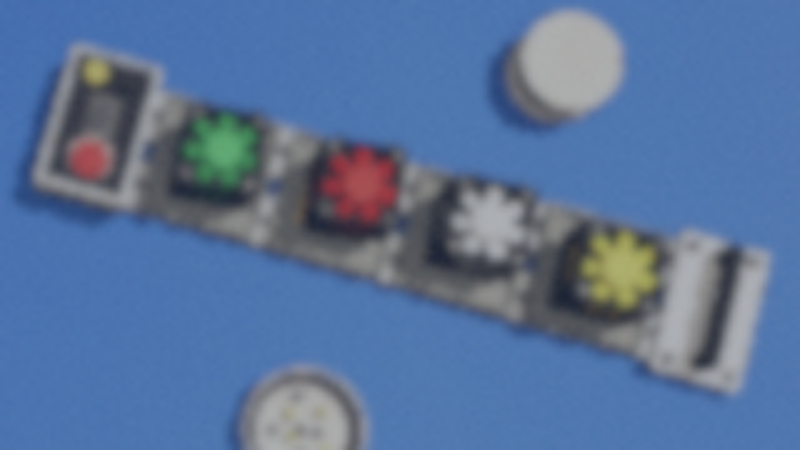

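View pics/zB.png

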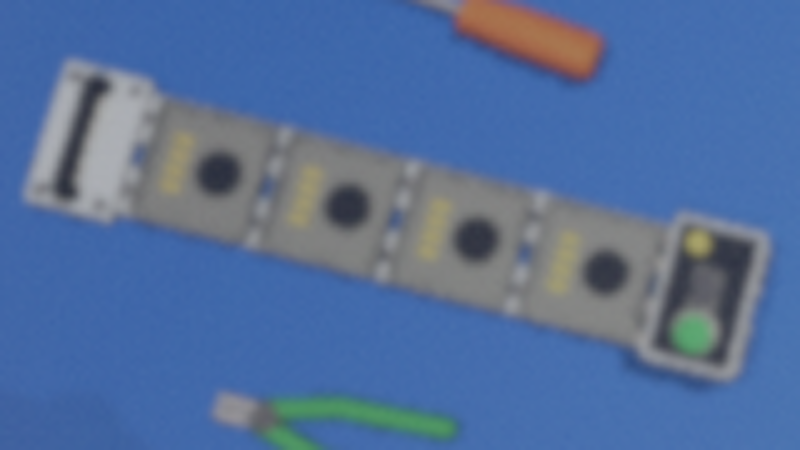

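View pics/zC.png

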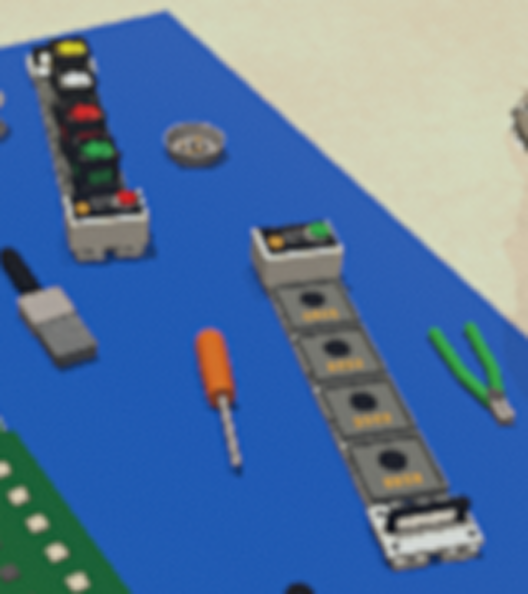

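The order from the red-lamp box is green, red, white, yellow. The spare rack's box is at its right-hand end, at low y. Next I'll fit the rack poses more carefully.

```bash
cat > h.py <<'E'
import numpy as np, cv2
from bench import viewer, monitor
def proj(P,n):
    c=viewer.calibration(n); X=np.atleast_2d(P)@c["R"].T+c["t"]; X=X@c["K"].T
    return X[:,:2]/X[:,2:]
def back(uv,z,n):
    c=viewer.calibration(n); C=-c["R"].T@c["t"]
    d=np.c_[np.atleast_2d(uv),np.ones(len(np.atleast_2d(uv)))]@np.linalg.inv(c["K"]).T@c["R"]
    return C+d*((z-C[2])/d[:,2])[:,None]
E
python3 - <<'E'
from h import *
for n in("top","scene"):
    c=viewer.calibration(n);print(n,-c["R"].T@c["t"])
def zz(p,x0,y0,s=5): return (np.array(p)+.5)/s-.5+np.array([x0,y0])
# spare gaps (rim ends)
g=zz([[289,128],[252,246],[415,160],[379,280],[544,192],[508,314]],145,190)
W=back(g,.019,"top"); print(W.round(4))
print("box",back(zz([[680,215],[768,236],[640,355],[735,380]],145,190),.044,"top").round(4))
for z in(.07,):
  print("fans",back(zz([[222,150],[361,187],[490,223],[620,271]],315,170),z,"top").round(4))
g=zz([[169,95],[135,215],[292,127],[255,247],[415,163],[385,280],[543,203],[515,322]],315,170)
print(back(g,.019,"top").round(4))
E
```

```text
top [0.38281773 0.00134798 1.20495353]
scene [1.05688117 0.90254562 0.80472781]
[[0.5448 0.2704 0.019 ]
 [0.4847 0.287  0.019 ]
 [0.528  0.2058 0.019 ]
 [0.4671 0.2224 0.019 ]
 [0.5113 0.1399 0.019 ]
 [0.4497 0.1571 0.019 ]]
box [[0.4967 0.0693 0.044 ]
 [0.486  0.0255 0.044 ]
 [0.4278 0.0886 0.044 ]
 [0.4153 0.0418 0.044 ]]
fans [[ 0.5746 -0.125   0.07  ]
 [ 0.5558 -0.193   0.07  ]
 [ 0.5376 -0.2558  0.07  ]
 [ 0.5136 -0.3185  0.07  ]]
[[ 0.6122 -0.1039  0.019 ]
 [ 0.5496 -0.0852  0.019 ]
 [ 0.5951 -0.1671  0.019 ]
 [ 0.5328 -0.1463  0.019 ]
 [ 0.5759 -0.23    0.019 ]
 [ 0.5155 -0.2124  0.019 ]
 [ 0.5548 -0.2951  0.019 ]
 [ 0.4936 -0.2779  0.019 ]]
```

```bash
cat > ov.py <<'E'
from h import *
import sys
S=dict(c=np.array([.4976,.2141]),a=np.arctan2(-.967,-.255))
F=dict(c=np.array([.5457+.0005,-.2212]),a=np.arctan2(-.959,-.283)) # centre gap green.. overwritten
def sq(c,a,h,hw,z):
    u=np.array([np.cos(a),np.sin(a)]);v=np.array([-u[1],u[0]])
    return np.array([[*(c+i*h*u+j*hw*v),z] for i,j in((1,1),(1,-1),(-1,-1),(-1,1))])
def draw(im,n,items,x0,y0,w,h,s,fn):
    o=cv2.resize(im[y0:y0+h,x0:x0+w],None,fx=s,fy=s,interpolation=cv2.INTER_CUBIC)
    for q,col in items:
        p=(proj(q,n)-[x0,y0]+.5)*s-.5
        cv2.polylines(o,[np.round(p).astype(int).reshape(-1,1,2)],True,col,1,cv2.LINE_AA)
    cv2.imwrite(fn,o)
E
cat > ov1.py <<'E'
from ov import *
def run(sc,sa,fc,fa,tag,doff=None):
    u=np.array([np.cos(sa),np.sin(sa)]); it=[]
    for k in(-1.5,-.5,.5,1.5): it.append((sq(sc+.068*k*u,sa,.031,.031,.019),(0,255,255)))
    it.append((sq(sc+.163*u,sa,.024,.037,.044),(255,0,255)))
    u=np.array([np.cos(fa),np.sin(fa)])   # toward handle
    for k in(-1.5,-.5,.5,1.5):
        c=fc+.068*k*u
        it.append((sq(c,fa,.031,.031,.019),(0,255,255)));it.append((sq(c,fa,.02,.02,.07),(255,255,0)))
    it.append((sq(fc-.163*u,fa,.024,.037,.044),(255,0,255)))
    t=cv2.imread("pics/top0.png");s=cv2.imread("pics/scene0.png")
    draw(t,"top",it,315,170,160,90,5,f"pics/oA{tag}.png")
    draw(t,"top",it,145,190,160,90,5,f"pics/oB{tag}.png")
    draw(s,"scene",it,340,185,100,120,5,f"pics/oC{tag}.png")
    draw(s,"scene",it,280,130,60,90,6,f"pics/oD{tag}.png")
if __name__=="__main__":
    run(np.array([.4976,.2141]),np.arctan2(-.967,-.255),np.array([.5537,-.1897]),np.arctan2(-.959,-.283),"1")
E
python3 ov1.py
```

```text
(no output)
```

View pics/oA1.png

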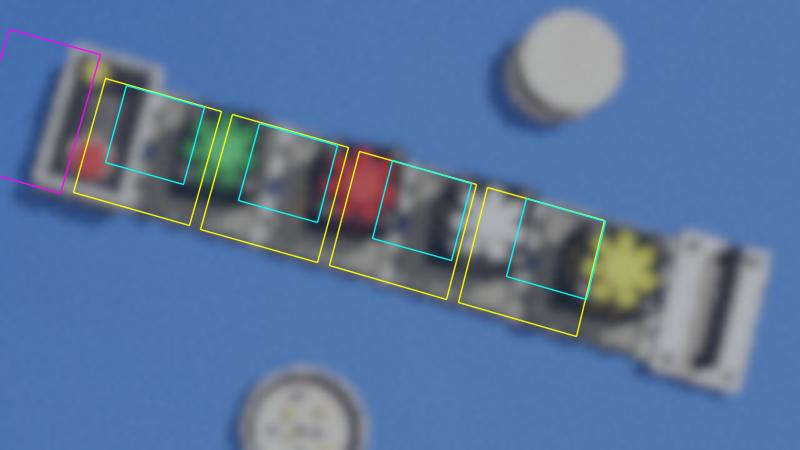

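View pics/oB1.png

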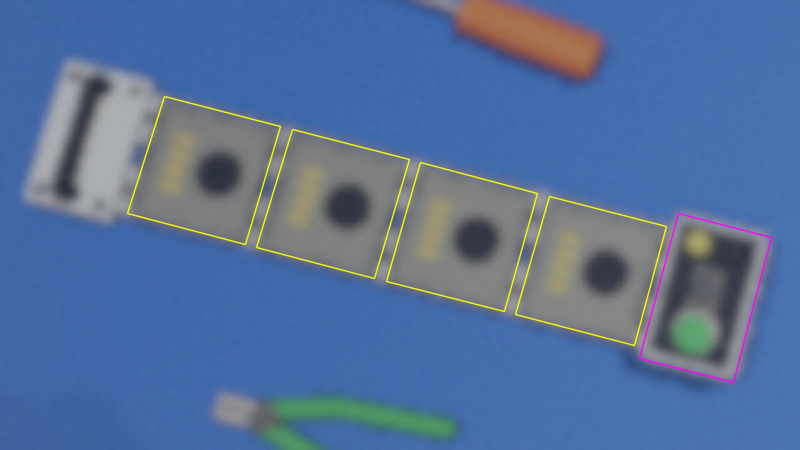

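View pics/oC1.png

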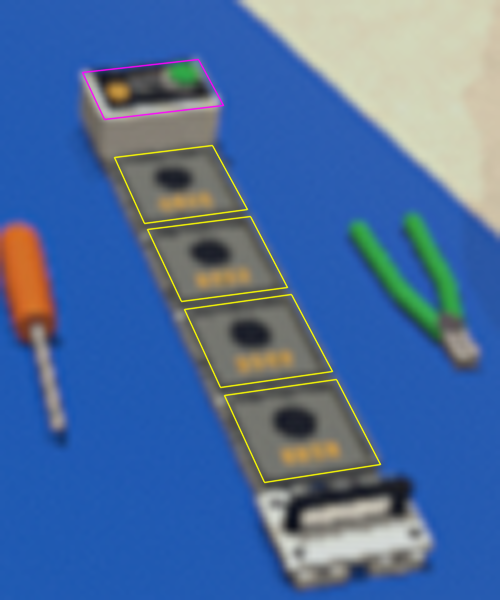

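View pics/oD1.png

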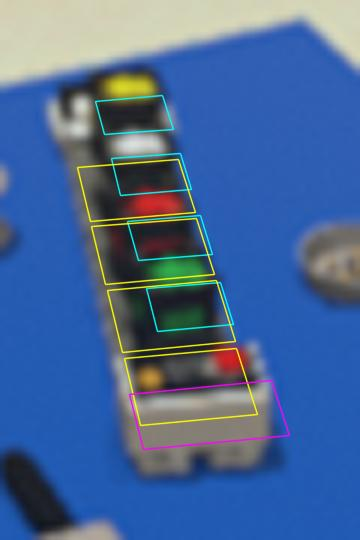

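```bash
sed -i 's/np.array(\[.5537,-.1897\])/np.array([.5453,-.2220])/' ov1.py; python3 ov1.py
```

```text
(no output)
```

View pics/oA1.png

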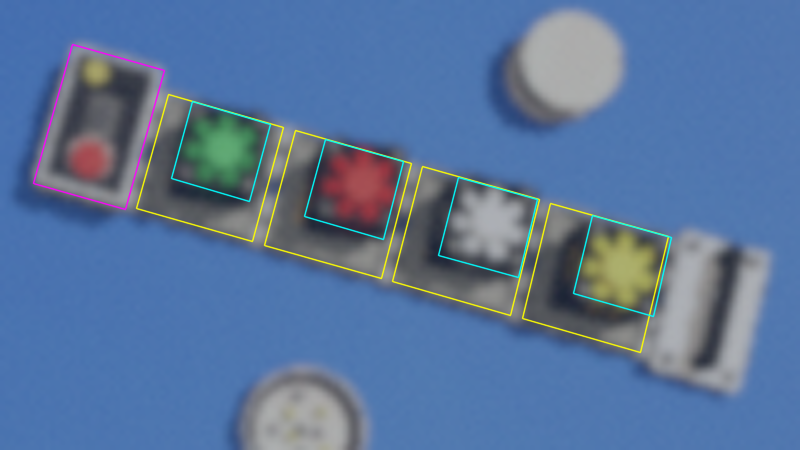

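View pics/oD1.png

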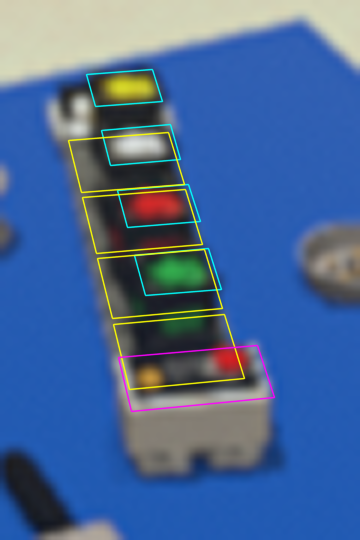

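```bash
cat > plan.py <<'E'
from h import *
from scipy.spatial.transform import Rotation as Ro
FA=np.arctan2(-.959,-.283); SA=np.arctan2(-.967,-.255)
us=np.array([np.cos(SA),np.sin(SA)]); sc=np.array([.4976,.2141])
fan=dict(green=(.5746,-.125),red=(.5558,-.193),white=(.5376,-.2558),yellow=(.5136,-.3185))
nest={k:sc+us*.068*(1.5-i) for i,k in enumerate(("green","red","white","yellow"))}
def R_of(a): # rows along angle a; tool y = (−sin a.. ) perpendicular, z down
    y=np.array([-np.sin(a),np.cos(a),0]); z=np.array([0,0,-1.]); return Ro.from_matrix(np.c_[np.cross(y,z),y,z])
def plan(xy,z,a,n,msg=""):
    o=monitor.get_obs(); p=o["tcp_pos"]; R=Ro.from_rotvec(o["orientation"]); T=np.array([*xy,z]); Rt=R_of(a)
    rv=(R.inv()*Rt).as_rotvec()
    print("t",round(float(o["clock"]),2),"pos",p.round(4),"F",o["contact_force"].round(1),"w",round(float(o["grip_width"]),4),"j",o["joints"].round(2))
    print("err world",(T-p).round(4),"rot deg",np.degrees(rv).round(2))
    d=(T-p)/n
    if np.degrees(np.linalg.norm(rv))<1.0: print("row x",n,R.inv().apply(d).round(4)); return
    for i in range(n): print(i,(R*Ro.from_rotvec(rv*i/n)).inv().apply(d).round(4),np.degrees(rv/n).round(2))
def fanabove(k,z,n): plan(fan[k],z,FA,n)
def nestabove(k,z,n): plan(nest[k],z,SA,n)
E
python3 -c "
from plan import *
print(nest)
fanabove('green',.2,14)"
```

```text
{'green': array([0.47159148, 0.11547162]), 'red': array([0.48893049, 0.18122387]), 'white': array([0.50626951, 0.24697613]), 'yellow': array([0.52360852, 0.31272838])}
t 0.1 pos [0.2847 0.6114 0.2304] F [ 0.2  0.2 -0.5] w 0.0851 j [-1.24  0.48  0.02  1.56 -0.01  1.11 -0.08]
err world [ 0.2899 -0.7364 -0.0304] rot deg [-7.000e-02  7.000e-02  8.147e+01]
0 [-0.041  -0.0389  0.0022] [-0.01  0.01  5.82]
1 [-0.0447 -0.0346  0.0022] [-0.01  0.01  5.82]
2 [-0.048  -0.0299  0.0022] [-0.01  0.01  5.82]
3 [-0.0508 -0.0249  0.0022] [-0.01  0.01  5.82]
4 [-0.053  -0.0196  0.0022] [-0.01  0.01  5.82]
5 [-0.0547 -0.0141  0.0022] [-0.01  0.01  5.82]
6 [-0.0559 -0.0085  0.0022] [-0.01  0.01  5.82]
7 [-0.0565 -0.0028  0.0022] [-0.01  0.01  5.82]
8 [-0.0565  0.003   0.0022] [-0.01  0.01  5.82]
9 [-0.0559  0.0087  0.0022] [-0.01  0.01  5.82]
10 [-0.0547  0.0143  0.0022] [-0.01  0.01  5.82]
11 [-0.053   0.0198  0.0022] [-0.01  0.01  5.82]
12 [-0.0507  0.025   0.0022] [-0.01  0.01  5.82]
13 [-0.0479  0.03    0.0022] [-0.01  0.01  5.82]
```

Emit:
{"op": "drive_tool", "data": {
  "commands": [
    {"linear": [-0.041,-0.039,0.002],"dr": [0,0,5.8],"jaw": 0},
    {"linear": [-0.045,-0.035,0.002],"dr": [0,0,5.8],"jaw": 0},
    {"linear": [-0.048,-0.03,0.002],"dr": [0,0,5.8],"jaw": 0},
    {"linear": [-0.051,-0.025,0.002],"dr": [0,0,5.8],"jaw": 0},
    {"linear": [-0.053,-0.02,0.002],"dr": [0,0,5.8],"jaw": 0},
    {"linear": [-0.055,-0.014,0.002],"dr": [0,0,5.8],"jaw": 0}
  ],
  "force": 50
}}

```text
clock: 0.85
tcp_pos: [0.407, 0.2882, 0.2155]
orientation: [-1.579, -2.714, 0.006]
contact_force: [1.0, 0.6, 0.0]
grip_width: 0.0854
```

```bash
python3 -c "
from plan import *
fanabove('green',.2,8)"
```

```text
t 0.85 pos [0.407  0.2882 0.2155] F [1.  0.6 0. ] w 0.0854 j [-0.95  0.21  0.24  2.   -0.06  0.95 -0.16]
err world [ 0.1676 -0.4132 -0.0155] rot deg [-0.23  0.1  46.07]
0 [-0.0553 -0.0073  0.002 ] [-0.03  0.01  5.76]
1 [-0.0557 -0.0017  0.002 ] [-0.03  0.01  5.76]
2 [-0.0556  0.0039  0.0019] [-0.03  0.01  5.76]
3 [-0.0549  0.0094  0.0019] [-0.03  0.01  5.76]
4 [-0.0537  0.0149  0.0019] [-0.03  0.01  5.76]
5 [-0.0519  0.0202  0.0019] [-0.03  0.01  5.76]
6 [-0.0497  0.0253  0.0019] [-0.03  0.01  5.76]
7 [-0.0469  0.0302  0.0019] [-0.03  0.01  5.76]
```

Emit:
{"op": "drive_tool", "data": {
  "commands": [
    {"linear": [-0.055,-0.007,0.002],"dr": [0,0,5.8],"jaw": 0},
    {"linear": [-0.056,-0.002,0.002],"dr": [0,0,5.8],"jaw": 0},
    {"linear": [-0.056,0.004,0.002],"dr": [0,0,5.8],"jaw": 0},
    {"linear": [-0.055,0.009,0.002],"dr": [0,0,5.8],"jaw": 0},
    {"linear": [-0.054,0.015,0.002],"dr": [0,0,5.8],"jaw": 0},
    {"linear": [-0.052,0.02,0.002],"dr": [0,0,5.8],"jaw": 0},
    {"linear": [-0.05,0.025,0.002],"dr": [0,0,5.8],"jaw": 0},
    {"linear": [-0.047,0.03,0.002],"dr": [0,0,5.8],"jaw": 0}
  ]
}}

```text
clock: 1.85
tcp_pos: [0.5702, -0.1421, 0.1984]
orientation: [-2.543, -1.841, 0.006]
contact_force: [0.6, 1.0, 0.2]
grip_width: 0.0852
```

```bash
python3 -c "
from plan import *
fanabove('green',.12,3)"
```

```text
t 1.85 pos [ 0.5702 -0.1421  0.1984] F [0.6 1.  0.2] w 0.0852 j [-0.32  0.42  0.59  1.83 -0.27  0.98  0.08]
err world [ 0.0044  0.0171 -0.0784] rot deg [-0.21  0.1  -1.76]
0 [ 0.0059 -0.0003  0.0261] [-0.07  0.03 -0.59]
1 [ 0.0059 -0.0003  0.0261] [-0.07  0.03 -0.59]
2 [ 0.0059 -0.0003  0.0261] [-0.07  0.03 -0.59]
```

Emit:
{"op": "drive_tool", "data": {
  "commands": [
    {"linear": [0.006,0,0.026],"dr": [0,0,-0.6],"jaw": 0},
    {"linear": [0.006,0,0.026],"dr": [0,0,-0.6],"jaw": 0},
    {"linear": [0.006,0,0.026],"dr": [0,0,-0.6],"jaw": 0},
    {"linear": [0,0,0],"dr": [0,0,0],"jaw": 0}
  ]
}}

```text
clock: 2.35
tcp_pos: [0.5754, -0.1319, 0.1176]
orientation: [2.524, 1.869, -0.01]
contact_force: [1.1, -0.3, 0.2]
grip_width: 0.0855
```

```bash
python3 -c "
from plan import *
fanabove('green',.032,4)
for n in('top','scene'): cv2.imwrite('pics/%s1.png'%n,cv2.cvtColor(viewer.grab_frame(n),cv2.COLOR_RGB2BGR))
im=cv2.imread('pics/top1.png');cv2.imwrite('pics/top1z.png',cv2.resize(im[150:270,315:475],None,fx=5,fy=5,interpolation=cv2.INTER_CUBIC))
im=cv2.imread('pics/scene1.png');cv2.imwrite('pics/scene1z.png',cv2.resize(im[110:230,260:380],None,fx=5,fy=5,interpolation=cv2.INTER_CUBIC))
"
```

```text
t 2.35 pos [ 0.5754 -0.1319  0.1176] F [ 1.1 -0.3  0.2] w 0.0855 j [-0.28  0.52  0.53  1.89 -0.34  0.83  0.13]
err world [-0.0008  0.0069 -0.0856] rot deg [-0.2   0.32 -0.53]
row x 4 [ 0.0017 -0.0006  0.0214]
```

View pics/top1z.png

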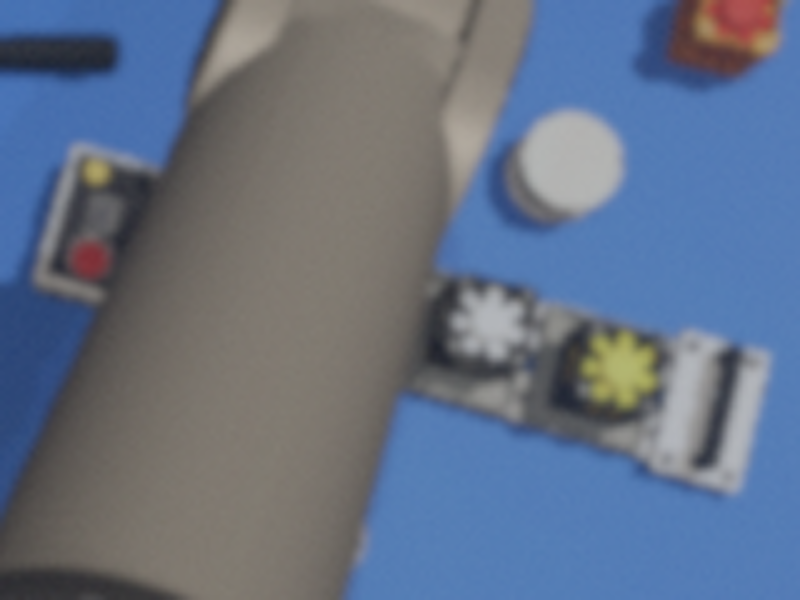

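View pics/scene1z.png

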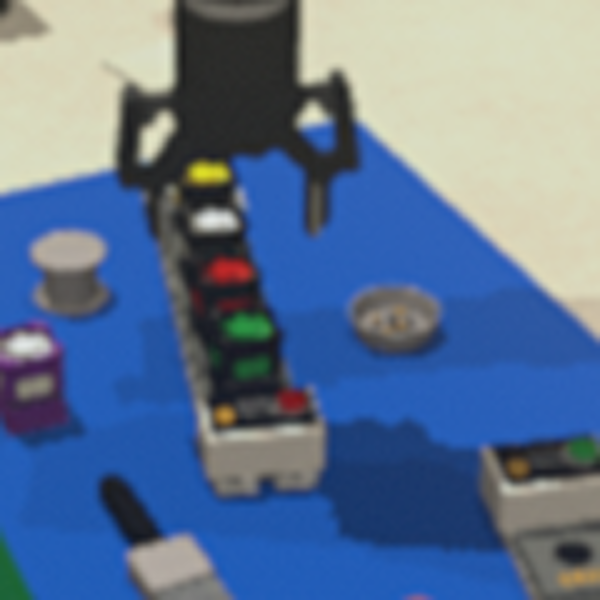

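```bash
python3 -c "
from plan import *
o=monitor.get_obs();R=Ro.from_rotvec(o['orientation']);y=R.apply([0,1,0]);p=o['tcp_pos']
P=np.array([p+.05*y+[0,0,.013],p-.05*y+[0,0,.013],p]);print(((proj(P,'scene')-[260,110])*5).round(0), y)
fanabove('green',.032,4)"
```

```text
[[155. 239.]
 [314. 228.]
 [235. 251.]] [ 9.56170907e-01 -2.92807708e-01  9.18318125e-04]
t 2.45 pos [ 0.5769 -0.1331  0.1199] F [ 0.3 -0.4  0.9] w 0.0852 j [-0.28  0.52  0.54  1.89 -0.34  0.83  0.13]
err world [-0.0023  0.0081 -0.0879] rot deg [ 0.05  0.3  -0.58]
row x 4 [ 0.0019 -0.0012  0.022 ]
```

Emit:
{"op": "drive_tool", "data": {
  "commands": [
    {"linear": [0.004,0,0.005],"dr": [0,0,-0.6],"jaw": 0},
    {"linear": [0.004,-0.001,0.02],"dr": [0,0,0],"jaw": 0},
    {"linear": [0.001,0,0.02],"dr": [0,0,0],"jaw": 0}
  ]
}}

```text
clock: 2.82
tcp_pos: [0.5814, -0.1244, 0.0763]
orientation: [2.509, 1.877, 0.004]
contact_force: [-0.4, 0.8, -0.9]
grip_width: 0.0856
```

```bash
python3 -c "
from plan import *
fanabove('green',.032,2)"
```

```text
t 2.83 pos [ 0.5814 -0.1244  0.0763] F [-0.4  0.8 -0.9] w 0.0856 j [-0.26  0.58  0.49  1.91 -0.39  0.74  0.16]
err world [-0.0068 -0.0006 -0.0443] rot deg [0.46 0.18 0.04]
row x 2 [-0.0012 -0.0033  0.0221]
```

Emit:
{"op": "drive_tool", "data": {
  "commands": [
    {"linear": [-0.001,-0.004,0.02],"dr": [0,0,0],"jaw": 0},
    {"linear": [0,-0.003,0.02],"dr": [0,0,0],"jaw": 0},
    {"linear": [0,0,0],"dr": [0,0,0],"jaw": 0}
  ]
}}

```text
clock: 3.2
tcp_pos: [0.573, -0.1218, 0.0317]
orientation: [2.51, 1.88, 0.0]
contact_force: [-0.3, -0.1, 0.0]
grip_width: 0.0854
```

```bash
python3 -c "
from plan import *
fanabove('green',.032,2)"
```

```text
t 3.2 pos [ 0.573  -0.1218  0.0317] F [-0.3 -0.1  0. ] w 0.0854 j [-0.24  0.63  0.45  1.94 -0.43  0.66  0.2 ]
err world [ 0.0016 -0.0032  0.0003] rot deg [0.27 0.19 0.11]
row x 2 [-0.0013  0.0012 -0.0001]
```

Close and grip.

Emit:
{"op": "drive_tool", "data": {
  "commands": [
    {"linear": [-0.003,0.002,0],"dr": [0,0,0],"jaw": 0.2},
    {"linear": [0,0,0],"dr": [0,0,0],"jaw": 0.4},
    {"linear": [0,0,0],"dr": [0,0,0],"jaw": 1},
    {"linear": [0,0,0],"dr": [0,0,0],"jaw": 1},
    {"linear": [0,0,0],"dr": [0,0,0],"jaw": 1},
    {"linear": [0,0,0],"dr": [0,0,0],"jaw": 1}
  ],
  "force": 50
}}

```text
clock: 3.95
tcp_pos: [0.5756, -0.1256, 0.0336]
orientation: [2.508, 1.879, 0.004]
contact_force: [0.6, 0.1, -1.0]
grip_width: 0.0406
```

```bash
python3 -c "
from plan import *
fanabove('green',.14,4)"
```

```text
t 3.95 pos [ 0.5756 -0.1256  0.0336] F [ 0.6  0.1 -1. ] w 0.0406 j [-0.23  0.63  0.45  1.94 -0.43  0.66  0.2 ]
err world [-0.001   0.0006  0.1064] rot deg [0.45 0.15 0.12]
row x 4 [ 0.     -0.0001 -0.0266]
```

Emit:
{"op": "drive_tool", "data": {
  "commands": [
    {"linear": [0,0,-0.015],"dr": [0,0,0],"jaw": 1},
    {"linear": [0,0,-0.03],"dr": [0,0,0],"jaw": 1},
    {"linear": [0,0,-0.035],"dr": [0,0,0],"jaw": 1},
    {"linear": [0,0,-0.035],"dr": [0,0,0],"jaw": 1}
  ]
}}

```text
clock: 4.45
tcp_pos: [0.5729, -0.1249, 0.1517]
orientation: [2.511, 1.88, -0.002]
contact_force: [0.4, 0.4, -1.2]
grip_width: 0.0406
```

```bash
python3 -c "
from plan import *
nestabove('green',.145,5)"
```

```text
t 4.45 pos [ 0.5729 -0.1249  0.1517] F [ 0.4  0.4 -1.2] w 0.0406 j [-0.32  0.47  0.56  1.88 -0.31  0.88  0.11]
err world [-0.1013  0.2404 -0.0067] rot deg [ 0.15  0.23 -1.59]
0 [ 0.0404 -0.033   0.0011] [ 0.03  0.05 -0.32]
1 [ 0.0406 -0.0328  0.0011] [ 0.03  0.05 -0.32]
2 [ 0.0408 -0.0325  0.0012] [ 0.03  0.05 -0.32]
3 [ 0.041  -0.0323  0.0012] [ 0.03  0.05 -0.32]
4 [ 0.0411 -0.0321  0.0013] [ 0.03  0.05 -0.32]
```

Emit:
{"op": "drive_tool", "data": {
  "commands": [
    {"linear": [0.025,-0.02,0],"dr": [0,0,-0.3],"jaw": 1},
    {"linear": [0.041,-0.033,0],"dr": [0,0,-0.3],"jaw": 1},
    {"linear": [0.041,-0.033,0],"dr": [0,0,-0.3],"jaw": 1},
    {"linear": [0.041,-0.033,0],"dr": [0,0,-0.3],"jaw": 1},
    {"linear": [0.041,-0.032,0],"dr": [0,0,-0.3],"jaw": 1},
    {"linear": [0.015,-0.012,0],"dr": [0,0,0],"jaw": 1},
    {"linear": [0,0,0],"dr": [0,0,0],"jaw": 1}
  ]
}}

```text
clock: 5.32
tcp_pos: [0.4725, 0.1205, 0.1599]
orientation: [2.484, 1.905, 0.019]
contact_force: [-0.2, -1.2, -1.3]
grip_width: 0.0402
```

```bash
python3 -c "
from plan import *
nestabove('green',.06,3)"
```

```text
t 5.33 pos [0.4725 0.1205 0.1599] F [-0.2 -1.2 -1.3] w 0.0402 j [-0.85  0.28  0.55  2.1  -0.19  0.79 -0.44]
err world [-0.0009 -0.005  -0.0999] rot deg [ 0.95 -0.14 -0.26]
row x 3 [-0.0018 -0.0004  0.0333]
```

Emit:
{"op": "drive_tool", "data": {
  "commands": [
    {"linear": [-0.003,0,0.02],"dr": [0.5,0,0],"jaw": 1},
    {"linear": [-0.002,0,0.03],"dr": [0.4,0,-0.2],"jaw": 1},
    {"linear": [0,0,0.03],"dr": [0,0,0],"jaw": 1},
    {"linear": [0,0,0.01],"dr": [0,0,0],"jaw": 1}
  ]
}}

```text
clock: 5.82
tcp_pos: [0.4765, 0.1113, 0.0713]
orientation: [2.493, 1.908, 0.014]
contact_force: [-0.2, 1.1, -1.0]
grip_width: 0.0405
```

```bash
python3 -c "
from plan import *
nestabove('green',.033,3)
im=cv2.cvtColor(viewer.grab_frame('scene'),cv2.COLOR_RGB2BGR);cv2.imwrite('pics/s2.png',cv2.resize(im[130:290,300:460],None,fx=3.75,fy=3.75,interpolation=cv2.INTER_CUBIC))"
```

```text
t 5.83 pos [0.4765 0.1113 0.0713] F [-0.2  1.1 -1. ] w 0.0405 j [-0.73  0.44  0.46  2.15 -0.34  0.61 -0.29]
err world [-0.0049  0.0042 -0.0383] rot deg [ 0.42 -0.34 -0.39]
row x 3 [ 0.0008 -0.002   0.0127]
```

View pics/s2.png

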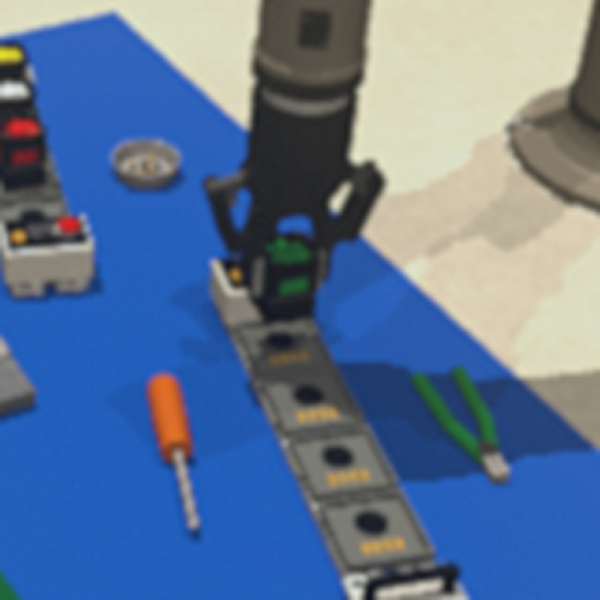

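Emit:
{"op": "drive_tool", "data": {
  "commands": [
    {"linear": [0.001,-0.003,0.01],"dr": [0.2,-0.2,-0.2],"jaw": 1},
    {"linear": [0,-0.001,0.01],"dr": [0,0,0],"jaw": 1},
    {"linear": [0,0,0.008],"dr": [0,0,0],"jaw": 1},
    {"linear": [0,0,0],"dr": [0,0,0],"jaw": 1}
  ]
}}

```text
clock: 6.38
tcp_pos: [0.4748, 0.1133, 0.0433]
orientation: [2.49, 1.911, 0.012]
contact_force: [0.4, -0.0, -1.9]
grip_width: 0.0406
```

```bash
python3 -c "
from plan import *
nestabove('green',.034,3)"
```

```text
t 6.38 pos [0.4748 0.1133 0.0433] F [ 0.4 -0.  -1.9] w 0.0406 j [-0.7   0.49  0.42  2.17 -0.38  0.55 -0.26]
err world [-0.0033  0.0021 -0.0093] rot deg [ 0.37 -0.24 -0.22]
row x 3 [ 0.0004 -0.0013  0.0031]
```

Emit:
{"op": "drive_tool", "data": {
  "commands": [
    {"linear": [0.001,-0.003,0.004],"dr": [0.3,-0.2,0],"jaw": 1},
    {"linear": [0,0,0.004],"dr": [0,0,0],"jaw": 1},
    {"linear": [0,0,0],"dr": [0,0,0],"jaw": 1}
  ]
}}

```text
clock: 6.75
tcp_pos: [0.4724, 0.1156, 0.0352]
orientation: [2.491, 1.913, 0.003]
contact_force: [0.3, -0.8, -1.1]
grip_width: 0.0405
```

```bash
python3 -c "
from plan import *
nestabove('green',.033,3)"
```

```text
t 6.75 pos [0.4724 0.1156 0.0352] F [ 0.3 -0.8 -1.1] w 0.0405 j [-0.7   0.5   0.41  2.17 -0.39  0.54 -0.26]
err world [-0.0009 -0.0001 -0.0022] rot deg [ 0.09 -0.07 -0.19]
row x 3 [-0.0001 -0.0003  0.0007]
```

Emit:
{"op": "drive_tool", "data": {
  "commands": [
    {"linear": [0,0,0.002],"dr": [0,0,0],"jaw": 1},
    {"linear": [0,0,0],"dr": [0,0,0],"jaw": 1}
  ]
}}

```text
clock: 7.0
tcp_pos: [0.4727, 0.1156, 0.0332]
orientation: [2.491, 1.913, 0.004]
contact_force: [0.5, -0.5, -2.0]
grip_width: 0.0409
```

```bash
python3 -c "
from plan import *
nestabove('green',.033,3)"
```

```text
t 7.0 pos [0.4727 0.1156 0.0332] F [ 0.5 -0.5 -2. ] w 0.0409 j [-0.7   0.51  0.41  2.17 -0.39  0.53 -0.26]
err world [-0.0011 -0.0001 -0.0002] rot deg [ 0.12 -0.09 -0.2 ]
row x 3 [-0.0001 -0.0004  0.0001]
```

Emit:
{"op": "drive_tool", "data": {
  "commands": [
    {"linear": [0,0,0.001],"dr": [0,0,0],"jaw": 1},
    {"linear": [0,0,0.001],"dr": [0,0,0],"jaw": 1},
    {"linear": [0,0,0],"dr": [0,0,0],"jaw": 1}
  ]
}}

```text
clock: 7.38
tcp_pos: [0.4729, 0.1157, 0.0334]
orientation: [-2.492, -1.912, -0.006]
contact_force: [1.0, -0.8, -1.4]
grip_width: 0.0406
```

Emit:
{"op": "drive_tool", "data": {
  "commands": [
    {"linear": [0,0,0.0015],"dr": [0,0,0],"jaw": 1},
    {"linear": [0,0,0.0015],"dr": [0,0,0],"jaw": 1},
    {"linear": [0,0,0],"dr": [0,0,0],"jaw": 1}
  ]
}}

```text
clock: 7.75
tcp_pos: [0.4735, 0.1161, 0.0333]
orientation: [-2.49, -1.91, -0.009]
contact_force: [-0.3, 0.9, -1.3]
grip_width: 0.0405
```

Emit:
{"op": "drive_tool", "data": {
  "commands": [
    {"linear": [0,0,0.003],"dr": [0,0,0],"jaw": 1}
  ]
}}

```text
clock: 7.88
tcp_pos: [0.4744, 0.1166, 0.0322]
orientation: [-2.489, -1.91, -0.012]
contact_force: [-6.0, -1.0, 40.1]
grip_width: 0.0398
```

Emit:
{"op": "drive_tool", "data": {
  "commands": [
    {"linear": [0,0,-0.001],"dr": [0,0,0],"jaw": 1},
    {"linear": [0,0,0],"dr": [0,0,0],"jaw": 0.4},
    {"linear": [0,0,0],"dr": [0,0,0],"jaw": 0},
    {"linear": [0,0,0],"dr": [0,0,0],"jaw": 0},
    {"linear": [0,0,0],"dr": [0,0,0],"jaw": 0}
  ]
}}

```text
clock: 8.5
tcp_pos: [0.4748, 0.1167, 0.0328]
orientation: [-2.489, -1.91, -0.013]
contact_force: [0.1, 0.8, -0.6]
grip_width: 0.0855
```

```bash
python3 -c "
from plan import *
nestabove('green',.14,3)"
```

```text
t 8.5 pos [0.4748 0.1167 0.0328] F [ 0.1  0.8 -0.6] w 0.0855 j [-0.69  0.51  0.4   2.17 -0.4   0.53 -0.25]
err world [-0.0032 -0.0012  0.1072] rot deg [ 0.1  -0.5  -0.21]
row x 3 [-0.0004 -0.0009 -0.0357]
```

Emit:
{"op": "drive_tool", "data": {
  "commands": [
    {"linear": [0,0,-0.02],"dr": [0,0,0],"jaw": 0},
    {"linear": [0,0,-0.035],"dr": [0,0,0],"jaw": 0},
    {"linear": [0,0,-0.035],"dr": [0,0,0],"jaw": 0},
    {"linear": [0,0,-0.02],"dr": [0,0,0],"jaw": 0}
  ]
}}

```text
clock: 9.0
tcp_pos: [0.4729, 0.1151, 0.1438]
orientation: [-2.489, -1.91, -0.004]
contact_force: [-0.5, 0.8, 0.6]
grip_width: 0.0854
```

```bash
python3 -c "
from plan import *
fanabove('red',.13,8)
im=cv2.cvtColor(viewer.grab_frame('scene'),cv2.COLOR_RGB2BGR);cv2.imwrite('pics/s3.png',cv2.resize(im[130:290,300:460],None,fx=3.75,fy=3.75,interpolation=cv2.INTER_CUBIC))"
```

```text
t 9.0 pos [0.4729 0.1151 0.1438] F [-0.5  0.8  0.6] w 0.0854 j [-0.82  0.31  0.55  2.11 -0.24  0.78 -0.39]
err world [ 0.0829 -0.3081 -0.0138] rot deg [-0.12 -0.27  1.44]
0 [-0.0345  0.02    0.0015] [-0.02 -0.03  0.18]
1 [-0.0345  0.0201  0.0015] [-0.02 -0.03  0.18]
2 [-0.0344  0.0202  0.0016] [-0.02 -0.03  0.18]
3 [-0.0343  0.0203  0.0016] [-0.02 -0.03  0.18]
4 [-0.0343  0.0204  0.0016] [-0.02 -0.03  0.18]
5 [-0.0342  0.0205  0.0017] [-0.02 -0.03  0.18]
6 [-0.0341  0.0206  0.0017] [-0.02 -0.03  0.18]
7 [-0.0341  0.0207  0.0017] [-0.02 -0.03  0.18]
```

View pics/s3.png

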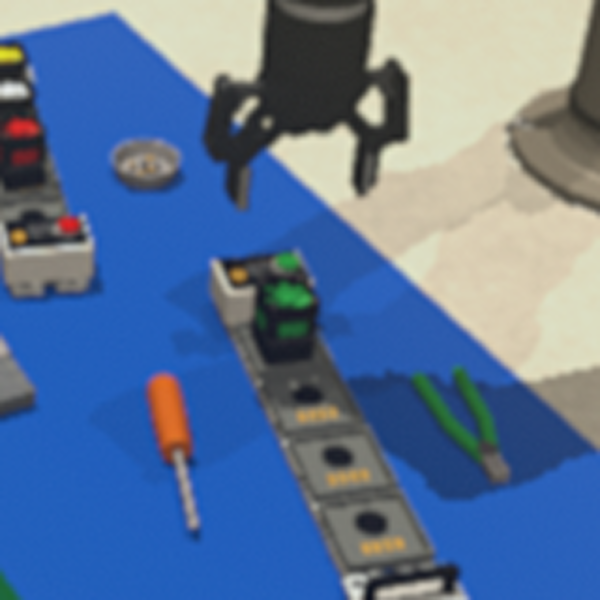

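The green fan now stands upright in the nest by the green-lamp box, at about (285,320) in the zoomed picture. Next is the red fan.

Emit:
{"op": "drive_tool", "data": {
  "commands": [
    {"linear": [-0.0345,0.02,0],"dr": [0,0,0.2],"jaw": 0},
    {"linear": [-0.0345,0.02,0],"dr": [0,0,0.2],"jaw": 0},
    {"linear": [-0.0345,0.02,0],"dr": [0,0,0.2],"jaw": 0},
    {"linear": [-0.0345,0.02,0],"dr": [0,0,0.2],"jaw": 0},
    {"linear": [-0.0345,0.02,0],"dr": [0,0,0.2],"jaw": 0},
    {"linear": [-0.034,0.02,0],"dr": [0,0,0.2],"jaw": 0},
    {"linear": [-0.034,0.02,0],"dr": [0,0,0.2],"jaw": 0},
    {"linear": [-0.034,0.02,0],"dr": [0,0,0],"jaw": 0}
  ]
}}

```text
clock: 10.05
tcp_pos: [0.5566, -0.1958, 0.1403]
orientation: [-2.501, -1.889, -0.01]
contact_force: [-0.2, 0.5, -0.1]
grip_width: 0.0855
```

```bash
python3 -c "
from plan import *
fanabove('red',.09,3)"
```

```text
t 10.05 pos [ 0.5566 -0.1958  0.1403] F [-0.2  0.5 -0.1] w 0.0855 j [-0.19  0.49  0.57  1.88 -0.35  0.87  0.28]
err world [-0.0008  0.0028 -0.0503] rot deg [-0.13 -0.54  0.56]
row x 3 [ 0.0007 -0.0005  0.0168]
```

Emit:
{"op": "drive_tool", "data": {
  "commands": [
    {"linear": [0.002,0,0.01],"dr": [0,-0.5,0.5],"jaw": 0},
    {"linear": [0.001,0,0.02],"dr": [0,0,0],"jaw": 0},
    {"linear": [0,0,0.02],"dr": [0,0,0],"jaw": 0}
  ]
}}

```text
clock: 10.42
tcp_pos: [0.5575, -0.1962, 0.0883]
orientation: [2.52, 1.875, -0.002]
contact_force: [0.2, -0.7, -0.9]
grip_width: 0.0854
```

```bash
python3 -c "
from plan import *
fanabove('red',.032,3)"
```

```text
t 10.43 pos [ 0.5575 -0.1962  0.0883] F [ 0.2 -0.7 -0.9] w 0.0854 j [-0.17  0.57  0.54  1.91 -0.4   0.78  0.3 ]
err world [-0.0017  0.0032 -0.0563] rot deg [-0.02  0.07 -0.27]
row x 3 [ 0.0009 -0.0008  0.0188]
```

Emit:
{"op": "drive_tool", "data": {
  "commands": [
    {"linear": [0.003,-0.001,0.018],"dr": [0,0,0],"jaw": 0},
    {"linear": [0.002,-0.001,0.018],"dr": [0,0,0],"jaw": 0},
    {"linear": [0,0,0.018],"dr": [0,0,0],"jaw": 0},
    {"linear": [0,0,0],"dr": [0,0,0],"jaw": 0}
  ]
}}

```text
clock: 10.92
tcp_pos: [0.5552, -0.1873, 0.0284]
orientation: [-2.515, -1.876, 0.006]
contact_force: [0.2, -0.4, 0.5]
grip_width: 0.0855
```

```bash
python3 -c "
from plan import *
fanabove('red',.032,1)"
```

```text
t 10.93 pos [ 0.5552 -0.1873  0.0284] F [ 0.2 -0.4  0.5] w 0.0855 j [-0.13  0.65  0.47  1.94 -0.46  0.67  0.34]
err world [ 0.0006 -0.0057  0.0036] rot deg [-0.32  0.04 -0.12]
row x 1 [-0.0053  0.0022 -0.0036]
```

Emit:
{"op": "drive_tool", "data": {
  "commands": [
    {"linear": [-0.005,0.002,-0.005],"dr": [0,0,0],"jaw": 0},
    {"linear": [0,0,0],"dr": [0,0,0],"jaw": 0}
  ]
}}

```text
clock: 11.18
tcp_pos: [0.5565, -0.1939, 0.0347]
orientation: [-2.517, -1.876, 0.005]
contact_force: [-0.4, -0.0, 0.1]
grip_width: 0.0852
```

```bash
python3 -c "
from plan import *
fanabove('red',.032,1)"
```

```text
t 11.18 pos [ 0.5565 -0.1939  0.0347] F [-0.4 -0.   0.1] w 0.0852 j [-0.13  0.64  0.48  1.93 -0.45  0.68  0.34]
err world [-0.0007  0.0009 -0.0027] rot deg [-0.21  0.06 -0.16]
row x 1 [ 0.0007 -0.0009  0.0027]
```

Emit:
{"op": "drive_tool", "data": {
  "commands": [
    {"linear": [0,0,0.003],"dr": [0,0,0],"jaw": 0.3},
    {"linear": [0,0,0],"dr": [0,0,0],"jaw": 0.6},
    {"linear": [0,0,0],"dr": [0,0,0],"jaw": 1},
    {"linear": [0,0,0],"dr": [0,0,0],"jaw": 1},
    {"linear": [0,0,0],"dr": [0,0,0],"jaw": 1},
    {"linear": [0,0,0],"dr": [0,0,0],"jaw": 1}
  ]
}}

```text
clock: 11.92
tcp_pos: [0.5575, -0.1942, 0.033]
orientation: [-2.519, -1.877, 0.002]
contact_force: [0.1, 0.3, 1.0]
grip_width: 0.0415
```

```bash
python3 -c "
from plan import *
fanabove('red',.032,1)"
```

```text
t 11.93 pos [ 0.5575 -0.1942  0.033 ] F [0.1 0.3 1. ] w 0.0415 j [-0.12  0.65  0.48  1.93 -0.46  0.68  0.34]
err world [-0.0017  0.0012 -0.001 ] rot deg [-0.06  0.03 -0.17]
row x 1 [ 0.0007 -0.0019  0.001 ]
```

Gripped at TCP z of about 0.033. Lifting.

Emit:
{"op": "drive_tool", "data": {
  "commands": [
    {"linear": [0,0,-0.015],"dr": [0,0,0],"jaw": 1},
    {"linear": [0,0,-0.03],"dr": [0,0,0],"jaw": 1},
    {"linear": [0,0,-0.035],"dr": [0,0,0],"jaw": 1},
    {"linear": [0,0,-0.035],"dr": [0,0,0],"jaw": 1}
  ]
}}

```text
clock: 12.42
tcp_pos: [0.5555, -0.1936, 0.1508]
orientation: [-2.516, -1.874, 0.008]
contact_force: [0.9, 0.2, -1.9]
grip_width: 0.0415
```

```bash
python3 -c "
from plan import *
nestabove('red',.15,8)"
```

```text
t 12.43 pos [ 0.5555 -0.1936  0.1508] F [ 0.9  0.2 -1.9] w 0.0415 j [-0.22  0.48  0.59  1.87 -0.34  0.9   0.25]
err world [-0.0666  0.3749 -0.0008] rot deg [-0.4   0.06 -1.87]
0 [ 0.0425 -0.0214  0.0002] [-0.05  0.01 -0.23]
1 [ 0.0426 -0.0212  0.0002] [-0.05  0.01 -0.23]
2 [ 0.0427 -0.021   0.0002] [-0.05  0.01 -0.23]
3 [ 0.0428 -0.0209  0.0002] [-0.05  0.01 -0.23]
4 [ 0.0429 -0.0207  0.0001] [-0.05  0.01 -0.23]
5 [ 0.0429 -0.0205  0.0001] [-0.05  0.01 -0.23]
6 [ 0.043  -0.0203  0.0001] [-0.05  0.01 -0.23]
7 [ 0.0431 -0.0202  0.0001] [-0.05  0.01 -0.23]
```

Emit:
{"op": "drive_tool", "data": {
  "commands": [
    {"linear": [0.03,-0.015,0],"dr": [0,0,-0.2],"jaw": 1},
    {"linear": [0.043,-0.021,0],"dr": [0,0,-0.2],"jaw": 1},
    {"linear": [0.043,-0.021,0],"dr": [0,0,-0.3],"jaw": 1},
    {"linear": [0.043,-0.021,0],"dr": [0,0,-0.3],"jaw": 1},
    {"linear": [0.043,-0.021,0],"dr": [0,0,-0.2],"jaw": 1},
    {"linear": [0.043,-0.021,0],"dr": [0,0,-0.2],"jaw": 1},
    {"linear": [0.043,-0.02,0],"dr": [0,0,-0.2],"jaw": 1},
    {"linear": [0.043,-0.02,0],"dr": [0,0,-0.2],"jaw": 1}
  ]
}}

```text
clock: 13.42
tcp_pos: [0.4948, 0.173, 0.1618]
orientation: [2.496, 1.9, 0.011]
contact_force: [0.6, -0.7, -0.4]
grip_width: 0.0415
```

```bash
python3 -c "
from plan import *
nestabove('red',.09,3)"
```

```text
t 13.43 pos [0.4948 0.173  0.1618] F [ 0.6 -0.7 -0.4] w 0.0415 j [-0.91  0.34  0.56  2.02 -0.24  0.84 -0.49]
err world [-0.0059  0.0082 -0.0718] rot deg [ 0.43 -0.18 -0.67]
row x 3 [ 0.002  -0.0028  0.0239]
```

Emit:
{"op": "drive_tool", "data": {
  "commands": [
    {"linear": [0.004,-0.005,0.01],"dr": [0.4,0,-0.5],"jaw": 1},
    {"linear": [0.002,-0.003,0.025],"dr": [0,0,0],"jaw": 1},
    {"linear": [0,0,0.025],"dr": [0,0,0],"jaw": 1},
    {"linear": [0,0,0],"dr": [0,0,0],"jaw": 1}
  ]
}}

```text
clock: 13.92
tcp_pos: [0.4883, 0.1848, 0.1029]
orientation: [-2.483, -1.921, -0.009]
contact_force: [-1.9, -0.2, 0.0]
grip_width: 0.0413
```

```bash
python3 -c "
from plan import *
nestabove('red',.05,2)"
```

```text
t 13.93 pos [0.4883 0.1848 0.1029] F [-1.9 -0.2  0. ] w 0.0413 j [-0.88  0.43  0.5   2.06 -0.32  0.72 -0.43]
err world [ 0.0006 -0.0035 -0.0529] rot deg [ 0.09 -0.34  0.23]
row x 2 [-0.0018  0.0007  0.0264]
```

Emit:
{"op": "drive_tool", "data": {
  "commands": [
    {"linear": [-0.002,0.001,0.02],"dr": [0,-0.3,0],"jaw": 1},
    {"linear": [-0.001,0,0.02],"dr": [0,0,0],"jaw": 1},
    {"linear": [0,0,0.01],"dr": [0,0,0],"jaw": 1},
    {"linear": [0,0,0],"dr": [0,0,0],"jaw": 1}
  ]
}}

```text
clock: 14.42
tcp_pos: [0.4907, 0.1802, 0.0524]
orientation: [2.486, 1.918, 0.007]
contact_force: [-0.5, 0.5, -0.3]
grip_width: 0.0416
```

```bash
python3 -c "
from plan import *
nestabove('red',.034,2)"
```

```text
t 14.43 pos [0.4907 0.1802 0.0524] F [-0.5  0.5 -0.3] w 0.0416 j [-0.82  0.52  0.45  2.08 -0.38  0.61 -0.37]
err world [-0.0018  0.0011 -0.0184] rot deg [ 0.25 -0.12  0.07]
row x 2 [ 0.0003 -0.0011  0.0092]
```

Emit:
{"op": "drive_tool", "data": {
  "commands": [
    {"linear": [0.0005,-0.001,0.009],"dr": [0.2,0,0],"jaw": 1},
    {"linear": [0,-0.001,0.007],"dr": [0,0,0],"jaw": 1},
    {"linear": [0,0,0],"dr": [0,0,0],"jaw": 1}
  ]
}}

```text
clock: 14.8
tcp_pos: [0.4897, 0.1816, 0.0363]
orientation: [-2.487, -1.919, -0.006]
contact_force: [0.3, 0.3, -1.1]
grip_width: 0.0416
```

```bash
python3 -c "
from plan import *
nestabove('red',.033,1)"
```

```text
t 14.8 pos [0.4897 0.1816 0.0363] F [ 0.3  0.3 -1.1] w 0.0416 j [-0.81  0.54  0.42  2.09 -0.4   0.58 -0.36]
err world [-0.0008 -0.0004 -0.0033] rot deg [ 0.11 -0.2   0.08]
row x 1 [-0.0006 -0.0007  0.0033]
```

Emit:
{"op": "drive_tool", "data": {
  "commands": [
    {"linear": [0,0,0.002],"dr": [0,0,0],"jaw": 1},
    {"linear": [0,0,0.002],"dr": [0,0,0],"jaw": 1}
  ]
}}

```text
clock: 15.05
tcp_pos: [0.4902, 0.182, 0.0329]
orientation: [-2.486, -1.919, -0.008]
contact_force: [-7.4, -1.8, 26.4]
grip_width: 0.0415
```

Floor contact at z of about 0.033. Releasing and lifting.

Emit:
{"op": "drive_tool", "data": {
  "commands": [
    {"linear": [0,0,-0.001],"dr": [0,0,0],"jaw": 1},
    {"linear": [0,0,0],"dr": [0,0,0],"jaw": 0.4},
    {"linear": [0,0,0],"dr": [0,0,0],"jaw": 0},
    {"linear": [0,0,0],"dr": [0,0,0],"jaw": 0},
    {"linear": [0,0,0],"dr": [0,0,0],"jaw": 0}
  ]
}}

```text
clock: 15.68
tcp_pos: [0.4907, 0.1822, 0.0343]
orientation: [-2.487, -1.919, -0.01]
contact_force: [-0.4, 0.1, -0.1]
grip_width: 0.0851
```

Emit:
{"op": "drive_tool", "data": {
  "commands": [
    {"linear": [0,0,-0.02],"dr": [0,0,0],"jaw": 0},
    {"linear": [0,0,-0.035],"dr": [0,0,0],"jaw": 0},
    {"linear": [0,0,-0.035],"dr": [0,0,0],"jaw": 0},
    {"linear": [0,0,-0.02],"dr": [0,0,0],"jaw": 0}
  ]
}}

```text
clock: 16.18
tcp_pos: [0.4888, 0.181, 0.1455]
orientation: [-2.487, -1.918, -0.002]
contact_force: [0.0, 0.4, -0.9]
grip_width: 0.0857
```

```bash
python3 -c "
from plan import *
fanabove('white',.145,11)
im=cv2.cvtColor(viewer.grab_frame('scene'),cv2.COLOR_RGB2BGR);cv2.imwrite('pics/s4.png',cv2.resize(im[130:290,280:440],None,fx=3.75,fy=3.75,interpolation=cv2.INTER_CUBIC))"
```

```text
t 16.18 pos [0.4888 0.181  0.1455] F [ 0.   0.4 -0.9] w 0.0857 j [-0.92  0.37  0.55  2.03 -0.26  0.81 -0.47]
err world [ 0.0488 -0.4368 -0.0005] rot deg [ 0.   -0.1   1.73]
0 [-0.0373  0.0144 -0.    ] [ 0.   -0.01  0.16]
1 [-0.0372  0.0145 -0.    ] [ 0.   -0.01  0.16]
2 [-0.0372  0.0146 -0.    ] [ 0.   -0.01  0.16]
3 [-0.0372  0.0147  0.    ] [ 0.   -0.01  0.16]
4 [-0.0371  0.0148  0.    ] [ 0.   -0.01  0.16]
5 [-0.0371  0.0149  0.    ] [ 0.   -0.01  0.16]
6 [-0.037  0.015  0.   ] [ 0.   -0.01  0.16]
7 [-0.037   0.0151  0.    ] [ 0.   -0.01  0.16]
8 [-0.037   0.0152  0.    ] [ 0.   -0.01  0.16]
9 [-0.0369  0.0153  0.    ] [ 0.   -0.01  0.16]
10 [-0.0369  0.0154  0.    ] [ 0.   -0.01  0.16]
```

View pics/s4.png

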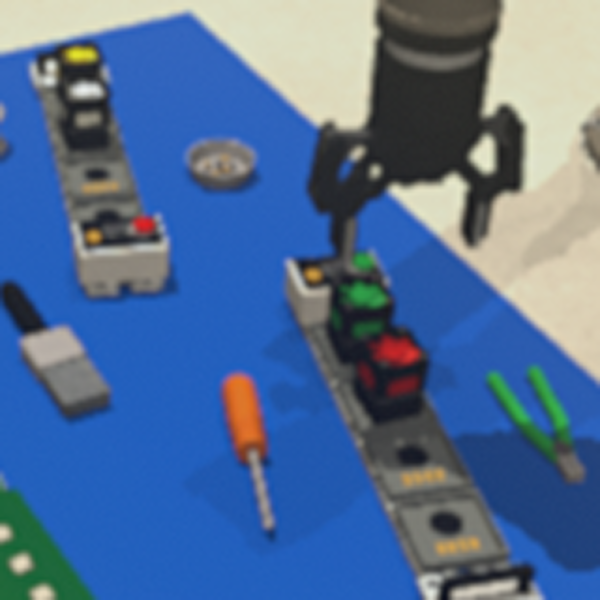

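Green (360,315) and red (390,375) both stand upright in nests 1 and 2. Next is the white fan.

Emit:
{"op": "drive_tool", "data": {
  "commands": [
    {"linear": [-0.045,0.0175,0],"dr": [0,0,0.2],"jaw": 0},
    {"linear": [-0.045,0.0175,0],"dr": [0,0,0.2],"jaw": 0},
    {"linear": [-0.045,0.0175,0],"dr": [0,0,0.2],"jaw": 0},
    {"linear": [-0.045,0.018,0],"dr": [0,0,0.2],"jaw": 0},
    {"linear": [-0.045,0.018,0],"dr": [0,0,0.2],"jaw": 0},
    {"linear": [-0.045,0.018,0],"dr": [0,0,0.2],"jaw": 0},
    {"linear": [-0.045,0.018,0],"dr": [0,0,0.2],"jaw": 0},
    {"linear": [-0.045,0.018,0],"dr": [0,0,0.2],"jaw": 0}
  ]
}}

```text
clock: 17.23
tcp_pos: [0.5348, -0.2084, 0.1431]
orientation: [-2.501, -1.896, -0.011]
contact_force: [0.7, -0.5, 0.2]
grip_width: 0.0855
```

```bash
python3 -c "
from plan import *
fanabove('white',.12,2)"
```

```text
t 17.23 pos [ 0.5348 -0.2084  0.1431] F [ 0.7 -0.5  0.2] w 0.0855 j [-0.19  0.47  0.6   1.92 -0.35  0.86  0.32]
err world [ 0.0028 -0.0474 -0.0231] rot deg [ 0.12 -0.43  0.77]
row x 2 [-0.0225  0.0077  0.0114]
```

Emit:
{"op": "drive_tool", "data": {
  "commands": [
    {"linear": [-0.025,0.008,0.0],"dr": [0,-0.4,0.7],"jaw": 0},
    {"linear": [-0.018,0.007,0.01],"dr": [0,0,0],"jaw": 0},
    {"linear": [0,0,0.01],"dr": [0,0,0],"jaw": 0}
  ]
}}

```text
clock: 17.6
tcp_pos: [0.5361, -0.2609, 0.1214]
orientation: [2.52, 1.87, -0.0]
contact_force: [-0.2, 1.3, -0.1]
grip_width: 0.0853
```

```bash
python3 -c "
from plan import *
fanabove('white',.08,2)"
```

```text
t 17.6 pos [ 0.5361 -0.2609  0.1214] F [-0.2  1.3 -0.1] w 0.0853 j [-0.09  0.53  0.59  1.88 -0.38  0.84  0.4 ]
err world [ 0.0015  0.0051 -0.0414] rot deg [ 0.17  0.13 -0.39]
row x 2 [ 0.0027 -0.0001  0.0207]
```

Emit:
{"op": "drive_tool", "data": {
  "commands": [
    {"linear": [0.003,0,0.02],"dr": [0,0,-0.3],"jaw": 0},
    {"linear": [0.001,0,0.02],"dr": [0,0,0],"jaw": 0},
    {"linear": [0,0,0],"dr": [0,0,0],"jaw": 0}
  ]
}}

```text
clock: 17.98
tcp_pos: [0.5365, -0.2528, 0.0776]
orientation: [-2.514, -1.882, 0.001]
contact_force: [-0.2, 0.9, -0.5]
grip_width: 0.0856
```

```bash
python3 -c "
from plan import *
fanabove('white',.032,3)"
```

```text
t 17.98 pos [ 0.5365 -0.2528  0.0776] F [-0.2  0.9 -0.5] w 0.0856 j [-0.07  0.59  0.54  1.91 -0.43  0.76  0.43]
err world [ 0.0011 -0.003  -0.0456] rot deg [-0.08  0.    0.07]
row x 3 [-0.0009  0.0007  0.0152]
```

Emit:
{"op": "drive_tool", "data": {
  "commands": [
    {"linear": [-0.003,0.001,0.015],"dr": [0,0,0],"jaw": 0},
    {"linear": [-0.001,0.001,0.015],"dr": [0,0,0],"jaw": 0},
    {"linear": [0,0,0.014],"dr": [0,0,0],"jaw": 0},
    {"linear": [0,0,0],"dr": [0,0,0],"jaw": 0}
  ]
}}

```text
clock: 18.48
tcp_pos: [0.538, -0.2562, 0.0312]
orientation: [-2.513, -1.884, -0.0]
contact_force: [-0.3, -0.4, 0.9]
grip_width: 0.0857
```

```bash
python3 -c "
from plan import *
fanabove('white',.033,1)"
```

```text
t 18.48 pos [ 0.538  -0.2562  0.0312] F [-0.3 -0.4  0.9] w 0.0857 j [-0.02  0.66  0.49  1.91 -0.48  0.69  0.47]
err world [-0.0004  0.0004  0.0018] rot deg [-0.04 -0.04  0.15]
row x 1 [ 0.0003 -0.0005 -0.0018]
```

Emit:
{"op": "drive_tool", "data": {
  "commands": [
    {"linear": [0,0,-0.002],"dr": [0,0,0],"jaw": 0.3},
    {"linear": [0,0,0],"dr": [0,0,0],"jaw": 0.6},
    {"linear": [0,0,0],"dr": [0,0,0],"jaw": 1},
    {"linear": [0,0,0],"dr": [0,0,0],"jaw": 1},
    {"linear": [0,0,0],"dr": [0,0,0],"jaw": 1},
    {"linear": [0,0,0],"dr": [0,0,0],"jaw": 1}
  ]
}}

```text
clock: 19.23
tcp_pos: [0.5386, -0.2566, 0.0345]
orientation: [2.513, 1.884, 0.002]
contact_force: [-0.1, 0.6, -2.0]
grip_width: 0.0401
```

Emit:
{"op": "drive_tool", "data": {
  "commands": [
    {"linear": [0,0,-0.015],"dr": [0,0,0],"jaw": 1},
    {"linear": [0,0,-0.03],"dr": [0,0,0],"jaw": 1},
    {"linear": [0,0,-0.035],"dr": [0,0,0],"jaw": 1},
    {"linear": [0,0,-0.035],"dr": [0,0,0],"jaw": 1}
  ]
}}

```text
clock: 19.73
tcp_pos: [0.5367, -0.2562, 0.1526]
orientation: [-2.512, -1.881, 0.003]
contact_force: [0.5, -0.3, -2.6]
grip_width: 0.0401
```

```bash
python3 -c "
from plan import *
nestabove('white',.155,12)"
```

```text
t 19.73 pos [ 0.5367 -0.2562  0.1526] F [ 0.5 -0.3 -2.6] w 0.0401 j [-0.12  0.49  0.61  1.86 -0.35  0.91  0.38]
err world [-0.0304  0.5031  0.0024] rot deg [-0.22 -0.03 -1.57]
0 [ 0.0395 -0.0142 -0.0001] [-0.02 -0.   -0.13]
1 [ 0.0396 -0.0141 -0.0001] [-0.02 -0.   -0.13]
2 [ 0.0396 -0.014  -0.0001] [-0.02 -0.   -0.13]
3 [ 0.0396 -0.014  -0.0001] [-0.02 -0.   -0.13]
4 [ 0.0397 -0.0139 -0.0001] [-0.02 -0.   -0.13]
5 [ 0.0397 -0.0138 -0.0002] [-0.02 -0.   -0.13]
6 [ 0.0397 -0.0137 -0.0002] [-0.02 -0.   -0.13]
7 [ 0.0397 -0.0136 -0.0002] [-0.02 -0.   -0.13]
8 [ 0.0398 -0.0135 -0.0002] [-0.02 -0.   -0.13]
9 [ 0.0398 -0.0134 -0.0002] [-0.02 -0.   -0.13]
10 [ 0.0398 -0.0133 -0.0002] [-0.02 -0.   -0.13]
11 [ 0.0399 -0.0132 -0.0002] [-0.02 -0.   -0.13]
```

Emit:
{"op": "drive_tool", "data": {
  "commands": [
    {"linear": [0.03,-0.011,0],"dr": [0,0,-0.1],"jaw": 1},
    {"linear": [0.04,-0.014,0],"dr": [0,0,-0.1],"jaw": 1},
    {"linear": [0.04,-0.014,0],"dr": [0,0,-0.1],"jaw": 1},
    {"linear": [0.04,-0.014,0],"dr": [0,0,-0.1],"jaw": 1},
    {"linear": [0.04,-0.014,0],"dr": [0,0,-0.1],"jaw": 1},
    {"linear": [0.04,-0.014,0],"dr": [0,0,-0.1],"jaw": 1},
    {"linear": [0.04,-0.014,0],"dr": [0,0,-0.1],"jaw": 1},
    {"linear": [0.04,-0.014,0],"dr": [0,0,-0.1],"jaw": 1}
  ]
}}

```text
clock: 20.72
tcp_pos: [0.5212, 0.0745, 0.1646]
orientation: [2.506, 1.882, 0.016]
contact_force: [1.0, 0.1, -2.2]
grip_width: 0.0399
```

```bash
python3 -c "
from plan import *
nestabove('white',.15,5)"
```

```text
t 20.73 pos [0.5212 0.0745 0.1646] F [ 1.   0.1 -2.2] w 0.0399 j [-0.75  0.35  0.6   2.02 -0.26  0.84 -0.29]
err world [-0.0149  0.1725 -0.0146] rot deg [ 0.71 -0.18 -1.42]
0 [ 0.0323 -0.0125  0.0029] [ 0.14 -0.04 -0.28]
1 [ 0.0324 -0.0124  0.0029] [ 0.14 -0.04 -0.28]
2 [ 0.0324 -0.0122  0.0029] [ 0.14 -0.04 -0.28]
3 [ 0.0325 -0.012   0.0029] [ 0.14 -0.04 -0.28]
4 [ 0.0325 -0.0119  0.0029] [ 0.14 -0.04 -0.28]
```

Emit:
{"op": "drive_tool", "data": {
  "commands": [
    {"linear": [0.032,-0.012,0],"dr": [0.2,0,-0.3],"jaw": 1},
    {"linear": [0.032,-0.012,0],"dr": [0.2,0,-0.3],"jaw": 1},
    {"linear": [0.032,-0.012,0],"dr": [0.2,0,-0.3],"jaw": 1},
    {"linear": [0.032,-0.012,0],"dr": [0.1,0,-0.3],"jaw": 1},
    {"linear": [0.03,-0.011,0.002],"dr": [0,0,-0.3],"jaw": 1},
    {"linear": [0,0,0],"dr": [0,0,0],"jaw": 1}
  ]
}}

```text
clock: 21.48
tcp_pos: [0.5059, 0.2519, 0.1689]
orientation: [-2.48, -1.924, -0.014]
contact_force: [-0.2, -1.6, -0.9]
grip_width: 0.0399
```

```bash
python3 -c "
from plan import *
nestabove('white',.09,3)"
```

```text
t 21.48 pos [0.5059 0.2519 0.1689] F [-0.2 -1.6 -0.9] w 0.0399 j [-1.    0.4   0.55  1.92 -0.27  0.89 -0.57]
err world [ 0.0004 -0.0049 -0.0789] rot deg [ 0.18 -0.52  0.38]
row x 3 [-0.0018  0.0004  0.0263]
```

Emit:
{"op": "drive_tool", "data": {
  "commands": [
    {"linear": [-0.003,0,0.015],"dr": [0.1,-0.4,0.3],"jaw": 1},
    {"linear": [-0.002,0,0.03],"dr": [0,0,0],"jaw": 1},
    {"linear": [0,0,0.03],"dr": [0,0,0],"jaw": 1},
    {"linear": [0,0,0.015],"dr": [0,0,0],"jaw": 1}
  ]
}}

```text
clock: 21.98
tcp_pos: [0.5062, 0.2426, 0.0772]
orientation: [2.492, 1.91, 0.006]
contact_force: [0.1, -0.3, -2.0]
grip_width: 0.0404
```

```bash
python3 -c "
from plan import *
nestabove('white',.05,3)"
```

```text
t 21.98 pos [0.5062 0.2426 0.0772] F [ 0.1 -0.3 -2. ] w 0.0404 j [-0.93  0.53  0.48  1.98 -0.37  0.71 -0.49]
err world [ 0.      0.0044 -0.0272] rot deg [ 0.22 -0.11 -0.29]
row x 3 [ 0.0014 -0.0004  0.0091]
```

Emit:
{"op": "drive_tool", "data": {
  "commands": [
    {"linear": [0.003,-0.0005,0.009],"dr": [0.2,-0.1,-0.2],"jaw": 1},
    {"linear": [0.001,0,0.009],"dr": [0,0,0],"jaw": 1},
    {"linear": [0,0,0.009],"dr": [0,0,0],"jaw": 1},
    {"linear": [0,0,0],"dr": [0,0,0],"jaw": 1}
  ]
}}

```text
clock: 22.48
tcp_pos: [0.5077, 0.2456, 0.0489]
orientation: [2.491, 1.913, 0.0]
contact_force: [0.9, 0.6, -1.6]
grip_width: 0.04
```

```bash
python3 -c "
from plan import *
nestabove('white',.035,1)"
```

```text
t 22.48 pos [0.5077 0.2456 0.0489] F [ 0.9  0.6 -1.6] w 0.04 j [-0.9   0.58  0.45  1.98 -0.4   0.66 -0.46]
err world [-0.0014  0.0014 -0.0139] rot deg [ 0.04  0.01 -0.19]
row x 1 [ 0.001  -0.0017  0.0139]
```

Emit:
{"op": "drive_tool", "data": {
  "commands": [
    {"linear": [0.001,-0.002,0.007],"dr": [0,0,-0.2],"jaw": 1},
    {"linear": [0,0,0.005],"dr": [0,0,0],"jaw": 1},
    {"linear": [0,0,0],"dr": [0,0,0],"jaw": 1}
  ]
}}

```text
clock: 22.85
tcp_pos: [0.5063, 0.2476, 0.0368]
orientation: [2.487, 1.918, 0.003]
contact_force: [-0.8, -0.3, -1.5]
grip_width: 0.0398
```

```bash
python3 -c "
from plan import *
nestabove('white',.034,1)"
```

```text
t 22.85 pos [0.5063 0.2476 0.0368] F [-0.8 -0.3 -1.5] w 0.0398 j [-0.9   0.6   0.44  1.99 -0.41  0.64 -0.45]
err world [-0.     -0.0007 -0.0028] rot deg [ 0.09 -0.05  0.04]
row x 1 [-0.0007  0.0001  0.0028]
```

Emit:
{"op": "drive_tool", "data": {
  "commands": [
    {"linear": [0,0,0.002],"dr": [0,0,0],"jaw": 1},
    {"linear": [0,0,0.002],"dr": [0,0,0],"jaw": 1}
  ]
}}

```text
clock: 23.1
tcp_pos: [0.5066, 0.2478, 0.0341]
orientation: [-2.488, -1.918, -0.003]
contact_force: [-8.6, -3.7, 29.6]
grip_width: 0.0402
```

Contact. Releasing.

Emit:
{"op": "drive_tool", "data": {
  "commands": [
    {"linear": [0,0,-0.001],"dr": [0,0,0],"jaw": 1},
    {"linear": [0,0,0],"dr": [0,0,0],"jaw": 0.4},
    {"linear": [0,0,0],"dr": [0,0,0],"jaw": 0},
    {"linear": [0,0,0],"dr": [0,0,0],"jaw": 0},
    {"linear": [0,0,0],"dr": [0,0,0],"jaw": 0}
  ]
}}

```text
clock: 23.72
tcp_pos: [0.5073, 0.248, 0.0357]
orientation: [-2.488, -1.918, -0.006]
contact_force: [0.7, 0.1, -0.9]
grip_width: 0.0854
```

Emit:
{"op": "drive_tool", "data": {
  "commands": [
    {"linear": [0,0,-0.02],"dr": [0,0,0],"jaw": 0},
    {"linear": [0,0,-0.035],"dr": [0,0,0],"jaw": 0},
    {"linear": [0,0,-0.035],"dr": [0,0,0],"jaw": 0},
    {"linear": [0,0,-0.02],"dr": [0,0,0],"jaw": 0}
  ]
}}

```text
clock: 24.22
tcp_pos: [0.5067, 0.247, 0.1512]
orientation: [-2.489, -1.916, -0.003]
contact_force: [-0.1, 0.1, -0.4]
grip_width: 0.0857
```

```bash
python3 -c "
from plan import *
fanabove('yellow',.145,14)
im=cv2.cvtColor(viewer.grab_frame('scene'),cv2.COLOR_RGB2BGR);cv2.imwrite('pics/s5.png',cv2.resize(im[130:290,280:440],None,fx=3.75,fy=3.75,interpolation=cv2.INTER_CUBIC))"
```

```text
t 24.23 pos [0.5067 0.247  0.1512] F [-0.1  0.1 -0.4] w 0.0857 j [-0.99  0.43  0.55  1.93 -0.29  0.86 -0.55]
err world [ 0.0069 -0.5655 -0.0062] rot deg [ 0.07 -0.1   1.62]
0 [-0.0389  0.0108  0.0004] [ 0.   -0.01  0.12]
1 [-0.0389  0.0109  0.0004] [ 0.   -0.01  0.12]
2 [-0.0389  0.011   0.0004] [ 0.   -0.01  0.12]
3 [-0.0389  0.011   0.0004] [ 0.   -0.01  0.12]
4 [-0.0388  0.0111  0.0004] [ 0.   -0.01  0.12]
5 [-0.0388  0.0112  0.0004] [ 0.   -0.01  0.12]
6 [-0.0388  0.0113  0.0004] [ 0.   -0.01  0.12]
7 [-0.0388  0.0114  0.0004] [ 0.   -0.01  0.12]
8 [-0.0387  0.0114  0.0004] [ 0.   -0.01  0.12]
9 [-0.0387  0.0115  0.0004] [ 0.   -0.01  0.12]
10 [-0.0387  0.0116  0.0004] [ 0.   -0.01  0.12]
11 [-0.0387  0.0117  0.0004] [ 0.   -0.01  0.12]
12 [-0.0386  0.0117  0.0004] [ 0.   -0.01  0.12]
13 [-0.0386  0.0118  0.0004] [ 0.   -0.01  0.12]
```

View pics/s5.png

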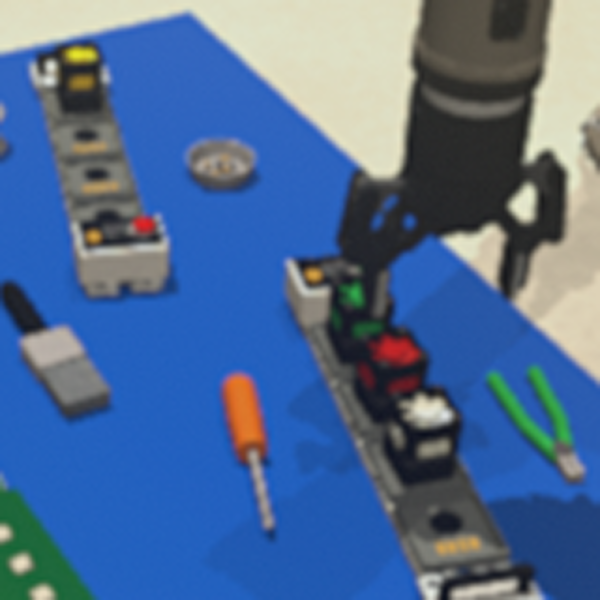

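White (422,435) is seated in nest 3, and only yellow (80,80) is left.

Emit:
{"op": "drive_tool", "data": {
  "commands": [
    {"linear": [-0.045,0.0125,0],"dr": [0,0,0.1],"jaw": 0},
    {"linear": [-0.045,0.0125,0],"dr": [0,0,0.1],"jaw": 0},
    {"linear": [-0.045,0.0125,0],"dr": [0,0,0.1],"jaw": 0},
    {"linear": [-0.045,0.013,0],"dr": [0,0,0.1],"jaw": 0},
    {"linear": [-0.045,0.013,0],"dr": [0,0,0.2],"jaw": 0},
    {"linear": [-0.045,0.013,0],"dr": [0,0,0.2],"jaw": 0},
    {"linear": [-0.045,0.013,0],"dr": [0,0,0.2],"jaw": 0},
    {"linear": [-0.045,0.013,0],"dr": [0,0,0.2],"jaw": 0}
  ]
}}

```text
clock: 25.28
tcp_pos: [0.5158, -0.1328, 0.1589]
orientation: [2.501, 1.899, 0.029]
contact_force: [1.2, -0.3, -1.2]
grip_width: 0.0855
```

```bash
python3 -c "
from plan import *
fanabove('yellow',.145,5)"
```

```text
t 25.27 pos [ 0.5158 -0.1328  0.1589] F [ 1.2 -0.3 -1.2] w 0.0855 j [-0.36  0.37  0.63  2.01 -0.31  0.84  0.17]
err world [-0.0022 -0.1857 -0.0139] rot deg [ 0.69 -0.81  0.85]
0 [-0.0359  0.0095  0.0024] [ 0.14 -0.16  0.17]
1 [-0.0359  0.0096  0.0025] [ 0.14 -0.16  0.17]
2 [-0.0359  0.0097  0.0025] [ 0.14 -0.16  0.17]
3 [-0.0358  0.0099  0.0026] [ 0.14 -0.16  0.17]
4 [-0.0358  0.01    0.0027] [ 0.14 -0.16  0.17]
```

Emit:
{"op": "drive_tool", "data": {
  "commands": [
    {"linear": [-0.036,0.0095,0.002],"dr": [0.2,-0.2,0.2],"jaw": 0},
    {"linear": [-0.036,0.0095,0.002],"dr": [0.2,-0.2,0.2],"jaw": 0},
    {"linear": [-0.036,0.01,0.002],"dr": [0.1,-0.2,0.2],"jaw": 0},
    {"linear": [-0.036,0.01,0.002],"dr": [0.1,-0.1,0.2],"jaw": 0},
    {"linear": [-0.036,0.01,0.002],"dr": [0,0,0],"jaw": 0},
    {"linear": [0,0,0],"dr": [0,0,0],"jaw": 0}
  ]
}}

```text
clock: 26.02
tcp_pos: [0.5113, -0.3309, 0.1529]
orientation: [2.519, 1.869, 0.007]
contact_force: [0.2, -0.3, 0.1]
grip_width: 0.0854
```

```bash
python3 -c "
from plan import *
fanabove('yellow',.085,3)"
```

```text
t 26.02 pos [ 0.5113 -0.3309  0.1529] F [ 0.2 -0.3  0.1] w 0.0854 j [ 0.01  0.52  0.63  1.83 -0.38  0.91  0.52]
err world [ 0.0023  0.0124 -0.0679] rot deg [ 0.38 -0.02 -0.42]
row x 3 [ 0.0042 -0.0006  0.0226]
```

Emit:
{"op": "drive_tool", "data": {
  "commands": [
    {"linear": [0.006,0,0.01],"dr": [0.3,0,-0.3],"jaw": 0},
    {"linear": [0.004,0,0.025],"dr": [0,0,0],"jaw": 0},
    {"linear": [0.001,0,0.025],"dr": [0,0,0],"jaw": 0},
    {"linear": [0,0,0],"dr": [0,0,0],"jaw": 0}
  ]
}}

```text
clock: 26.52
tcp_pos: [0.5166, -0.313, 0.0908]
orientation: [-2.509, -1.886, -0.006]
contact_force: [-0.2, -0.3, 0.2]
grip_width: 0.0859
```

```bash
python3 -c "
from plan import *
fanabove('yellow',.032,3)"
```

```text
t 26.52 pos [ 0.5166 -0.313   0.0908] F [-0.2 -0.3  0.2] w 0.0859 j [ 0.03  0.59  0.57  1.87 -0.44  0.8   0.55]
err world [-0.003  -0.0055 -0.0588] rot deg [ 0.01 -0.26  0.29]
row x 3 [-0.0021 -0.0004  0.0196]
```

Emit:
{"op": "drive_tool", "data": {
  "commands": [
    {"linear": [-0.005,-0.001,0.017],"dr": [0,-0.2,0.2],"jaw": 0},
    {"linear": [-0.002,-0.001,0.018],"dr": [0,0,0],"jaw": 0},
    {"linear": [0,0,0.018],"dr": [0,0,0],"jaw": 0},
    {"linear": [0,0,0],"dr": [0,0,0],"jaw": 0}
  ]
}}

```text
clock: 27.02
tcp_pos: [0.5136, -0.3182, 0.0354]
orientation: [2.513, 1.885, 0.003]
contact_force: [-0.8, 0.6, 0.5]
grip_width: 0.0853
```

```bash
python3 -c "
from plan import *
fanabove('yellow',.033,1)"
```

```text
t 27.02 pos [ 0.5136 -0.3182  0.0354] F [-0.8  0.6  0.5] w 0.0853 j [ 0.08  0.67  0.52  1.9  -0.49  0.71  0.6 ]
err world [ 0.     -0.0003 -0.0024] rot deg [ 0.07 -0.08  0.19]
row x 1 [-0.0003  0.0001  0.0024]
```

Emit:
{"op": "drive_tool", "data": {
  "commands": [
    {"linear": [0,0,0.002],"dr": [0,0,0],"jaw": 0.3},
    {"linear": [0,0,0],"dr": [0,0,0],"jaw": 0.6},
    {"linear": [0,0,0],"dr": [0,0,0],"jaw": 1},
    {"linear": [0,0,0],"dr": [0,0,0],"jaw": 1},
    {"linear": [0,0,0],"dr": [0,0,0],"jaw": 1},
    {"linear": [0,0,0],"dr": [0,0,0],"jaw": 1}
  ]
}}

```text
clock: 27.78
tcp_pos: [0.5143, -0.3188, 0.0345]
orientation: [2.512, 1.883, 0.004]
contact_force: [-0.2, -0.2, -1.6]
grip_width: 0.0394
```

Emit:
{"op": "drive_tool", "data": {
  "commands": [
    {"linear": [0,0,-0.015],"dr": [0,0,0],"jaw": 1},
    {"linear": [0,0,-0.03],"dr": [0,0,0],"jaw": 1},
    {"linear": [0,0,-0.035],"dr": [0,0,0],"jaw": 1},
    {"linear": [0,0,-0.035],"dr": [0,0,0],"jaw": 1}
  ]
}}

```text
clock: 28.28
tcp_pos: [0.5122, -0.3181, 0.1527]
orientation: [-2.512, -1.883, -0.0]
contact_force: [0.8, -0.7, -1.6]
grip_width: 0.0393
```

```bash
python3 -c "
from plan import *
nestabove('yellow',.155,15)"
```

```text
t 28.27 pos [ 0.5122 -0.3181  0.1527] F [ 0.8 -0.7 -1.6] w 0.0393 j [-0.01  0.51  0.63  1.84 -0.37  0.92  0.51]
err world [0.0114 0.6308 0.0023] rot deg [-0.09 -0.09 -1.54]
0 [ 0.0406 -0.0111 -0.0001] [-0.01 -0.01 -0.1 ]
1 [ 0.0406 -0.011  -0.0001] [-0.01 -0.01 -0.1 ]
2 [ 0.0406 -0.0109 -0.0001] [-0.01 -0.01 -0.1 ]
3 [ 0.0406 -0.0109 -0.0001] [-0.01 -0.01 -0.1 ]
4 [ 0.0407 -0.0108 -0.0001] [-0.01 -0.01 -0.1 ]
5 [ 0.0407 -0.0107 -0.0001] [-0.01 -0.01 -0.1 ]
6 [ 0.0407 -0.0106 -0.0001] [-0.01 -0.01 -0.1 ]
7 [ 0.0407 -0.0106 -0.0001] [-0.01 -0.01 -0.1 ]
8 [ 0.0407 -0.0105 -0.0001] [-0.01 -0.01 -0.1 ]
9 [ 0.0407 -0.0104 -0.0001] [-0.01 -0.01 -0.1 ]
10 [ 0.0408 -0.0104 -0.0001] [-0.01 -0.01 -0.1 ]
11 [ 0.0408 -0.0103 -0.0001] [-0.01 -0.01 -0.1 ]
12 [ 0.0408 -0.0102 -0.0001] [-0.01 -0.01 -0.1 ]
13 [ 0.0408 -0.0101 -0.0001] [-0.01 -0.01 -0.1 ]
14 [ 0.0408 -0.0101 -0.0001] [-0.01 -0.01 -0.1 ]
```

Emit:
{"op": "drive_tool", "data": {
  "commands": [
    {"linear": [0.03,-0.008,0],"dr": [0,0,-0.1],"jaw": 1},
    {"linear": [0.041,-0.011,0],"dr": [0,0,-0.1],"jaw": 1},
    {"linear": [0.041,-0.011,0],"dr": [0,0,-0.1],"jaw": 1},
    {"linear": [0.041,-0.011,0],"dr": [0,0,-0.1],"jaw": 1},
    {"linear": [0.041,-0.011,0],"dr": [0,0,-0.1],"jaw": 1},
    {"linear": [0.041,-0.011,0],"dr": [0,0,-0.1],"jaw": 1},
    {"linear": [0.041,-0.011,0],"dr": [0,0,-0.1],"jaw": 1},
    {"linear": [0.041,-0.011,0],"dr": [0,0,-0.1],"jaw": 1}
  ]
}}

```text
clock: 29.28
tcp_pos: [0.5214, 0.0122, 0.1646]
orientation: [2.503, 1.881, 0.017]
contact_force: [0.8, 0.6, -1.5]
grip_width: 0.0396
```

```bash
python3 -c "
from plan import *
nestabove('yellow',.16,7)"
```

```text
t 29.27 pos [0.5214 0.0122 0.1646] F [ 0.8  0.6 -1.5] w 0.0396 j [-0.67  0.34  0.64  2.03 -0.27  0.83 -0.15]
err world [ 0.0022  0.3005 -0.0046] rot deg [ 0.86 -0.14 -1.38]
0 [ 0.0413 -0.0117  0.0006] [ 0.12 -0.02 -0.2 ]
1 [ 0.0414 -0.0115  0.0006] [ 0.12 -0.02 -0.2 ]
2 [ 0.0414 -0.0114  0.0006] [ 0.12 -0.02 -0.2 ]
3 [ 0.0414 -0.0112  0.0006] [ 0.12 -0.02 -0.2 ]
4 [ 0.0415 -0.0111  0.0006] [ 0.12 -0.02 -0.2 ]
5 [ 0.0415 -0.0109  0.0006] [ 0.12 -0.02 -0.2 ]
6 [ 0.0416 -0.0108  0.0006] [ 0.12 -0.02 -0.2 ]
```

Emit:
{"op": "drive_tool", "data": {
  "commands": [
    {"linear": [0.041,-0.0115,0],"dr": [0.2,0,-0.2],"jaw": 1},
    {"linear": [0.041,-0.0115,0],"dr": [0.2,0,-0.2],"jaw": 1},
    {"linear": [0.041,-0.0115,0],"dr": [0.2,0,-0.2],"jaw": 1},
    {"linear": [0.041,-0.011,0],"dr": [0.1,0,-0.2],"jaw": 1},
    {"linear": [0.041,-0.011,0],"dr": [0.1,0,-0.2],"jaw": 1},
    {"linear": [0.04,-0.011,0],"dr": [0,0,-0.2],"jaw": 1},
    {"linear": [0.03,-0.008,0],"dr": [0,0,0],"jaw": 1},
    {"linear": [0,0,0],"dr": [0,0,0],"jaw": 1}
  ]
}}

```text
clock: 30.28
tcp_pos: [0.5223, 0.3104, 0.1737]
orientation: [-2.487, -1.917, -0.018]
contact_force: [-0.3, -0.4, -1.7]
grip_width: 0.0393
```

```bash
python3 -c "
from plan import *
nestabove('yellow',.09,3)"
```

```text
t 30.27 pos [0.5223 0.3104 0.1737] F [-0.3 -0.4 -1.7] w 0.0393 j [-1.05  0.47  0.56  1.82 -0.3   0.93 -0.62]
err world [ 0.0013  0.0024 -0.0837] rot deg [ 0.34 -0.59  0.03]
row x 3 [0.0006 0.     0.0279]
```

Emit:
{"op": "drive_tool", "data": {
  "commands": [
    {"linear": [0.001,0,0.015],"dr": [0.3,-0.5,0],"jaw": 1},
    {"linear": [0.001,0,0.03],"dr": [0,0,0],"jaw": 1},
    {"linear": [0,0,0.03],"dr": [0,0,0],"jaw": 1},
    {"linear": [0,0,0.01],"dr": [0,0,0],"jaw": 1},
    {"linear": [0,0,0],"dr": [0,0,0],"jaw": 1}
  ]
}}

```text
clock: 30.9
tcp_pos: [0.5243, 0.3065, 0.0864]
orientation: [2.494, 1.908, -0.001]
contact_force: [-0.0, -0.2, -1.0]
grip_width: 0.0394
```

```bash
python3 -c "
from plan import *
nestabove('yellow',.05,3)"
```

```text
t 30.9 pos [0.5243 0.3065 0.0864] F [-0.  -0.2 -1. ] w 0.0394 j [-1.    0.59  0.5   1.87 -0.38  0.79 -0.56]
err world [-0.0007  0.0062 -0.0364] rot deg [ 0.07  0.08 -0.38]
row x 3 [ 0.002  -0.0008  0.0121]
```

Emit:
{"op": "drive_tool", "data": {
  "commands": [
    {"linear": [0.004,-0.001,0.01],"dr": [0,0,-0.3],"jaw": 1},
    {"linear": [0.002,-0.001,0.012],"dr": [0,0,0],"jaw": 1},
    {"linear": [0,0,0.012],"dr": [0,0,0],"jaw": 1},
    {"linear": [0,0,0],"dr": [0,0,0],"jaw": 1}
  ]
}}

```text
clock: 31.4
tcp_pos: [0.5252, 0.3137, 0.052]
orientation: [2.488, 1.915, 0.004]
contact_force: [-0.1, -0.1, -2.4]
grip_width: 0.0393
```

```bash
python3 -c "
from plan import *
nestabove('yellow',.036,1)"
```

```text
t 31.4 pos [0.5252 0.3137 0.052 ] F [-0.1 -0.1 -2.4] w 0.0393 j [-0.98  0.64  0.47  1.87 -0.41  0.73 -0.54]
err world [-0.0016 -0.001  -0.016 ] rot deg [ 0.17 -0.07 -0.07]
row x 1 [-0.0014 -0.0013  0.016 ]
```

Emit:
{"op": "drive_tool", "data": {
  "commands": [
    {"linear": [-0.001,-0.001,0.008],"dr": [0,0,0],"jaw": 1},
    {"linear": [0,0,0.007],"dr": [0,0,0],"jaw": 1},
    {"linear": [0,0,0],"dr": [0,0,0],"jaw": 1}
  ]
}}

```text
clock: 31.78
tcp_pos: [0.5241, 0.313, 0.0362]
orientation: [2.488, 1.915, 0.005]
contact_force: [0.5, -0.9, -2.1]
grip_width: 0.0395
```

```bash
python3 -c "
from plan import *
nestabove('yellow',.034,1)"
```

```text
t 31.77 pos [0.5241 0.313  0.0362] F [ 0.5 -0.9 -2.1] w 0.0395 j [-0.97  0.66  0.45  1.88 -0.43  0.7  -0.53]
err world [-0.0005 -0.0003 -0.0022] rot deg [ 0.19 -0.08 -0.07]
row x 1 [-0.0004 -0.0004  0.0022]
```

Emit:
{"op": "drive_tool", "data": {
  "commands": [
    {"linear": [0,0,0.002],"dr": [0,0,0],"jaw": 1},
    {"linear": [0,0,0.002],"dr": [0,0,0],"jaw": 1}
  ]
}}

```text
clock: 32.02
tcp_pos: [0.5245, 0.3131, 0.0341]
orientation: [2.49, 1.915, 0.005]
contact_force: [-8.6, -3.3, 28.7]
grip_width: 0.0396
```

Emit:
{"op": "drive_tool", "data": {
  "commands": [
    {"linear": [0,0,-0.001],"dr": [0,0,0],"jaw": 1},
    {"linear": [0,0,0],"dr": [0,0,0],"jaw": 0.4},
    {"linear": [0,0,0],"dr": [0,0,0],"jaw": 0},
    {"linear": [0,0,0],"dr": [0,0,0],"jaw": 0},
    {"linear": [0,0,0],"dr": [0,0,0],"jaw": 0}
  ]
}}

```text
clock: 32.65
tcp_pos: [0.5255, 0.3136, 0.036]
orientation: [2.49, 1.915, 0.009]
contact_force: [-0.6, 0.3, -0.3]
grip_width: 0.0856
```

Emit:
{"op": "drive_tool", "data": {
  "commands": [
    {"linear": [0,0,-0.02],"dr": [0,0,0],"jaw": 0},
    {"linear": [0,0,-0.035],"dr": [0,0,0],"jaw": 0},
    {"linear": [0,0,-0.035],"dr": [0,0,0],"jaw": 0},
    {"linear": [0,0,-0.035],"dr": [0,0,0],"jaw": 0}
  ]
}}

```text
clock: 33.15
tcp_pos: [0.5238, 0.3121, 0.1657]
orientation: [2.49, 1.914, 0.003]
contact_force: [0.8, 0.4, 0.6]
grip_width: 0.0852
```

Emit:
{"op": "drive_tool", "data": {
  "commands": [
    {"linear": [0.04,0,-0.015],"dr": [0,0,0],"jaw": 0},
    {"linear": [0.04,0,-0.01],"dr": [0,0,0],"jaw": 0},
    {"linear": [0.04,0,0],"dr": [0,0,0],"jaw": 0},
    {"linear": [0.04,0,0],"dr": [0,0,0],"jaw": 0},
    {"linear": [0.04,0,0],"dr": [0,0,0],"jaw": 0},
    {"linear": [0.02,0,0],"dr": [0,0,0],"jaw": 0},
    {"linear": [0,0,0],"dr": [0,0,0],"jaw": 0}
  ]
}}

```text
clock: 34.02
tcp_pos: [0.5855, 0.5302, 0.209]
orientation: [2.494, 1.909, 0.027]
contact_force: [-0.8, -0.7, -0.7]
grip_width: 0.0855
```

```bash
python3 -c "
from ov import *
from plan import nest,SA
it=[(sq(c,SA,.02,.02,.07),(255,255,0)) for c in nest.values()]+[(sq(c,SA,.031,.031,.019),(0,255,255)) for c in nest.values()]
for n,b in(('top',(145,190,160,90,5)),('scene',(340,185,100,120,5))):
    im=cv2.cvtColor(viewer.grab_frame(n),cv2.COLOR_RGB2BGR);draw(im,n,it,*b,'pics/f_%s.png'%n)
"
```

```text
(no output)
```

View pics/f_top.png

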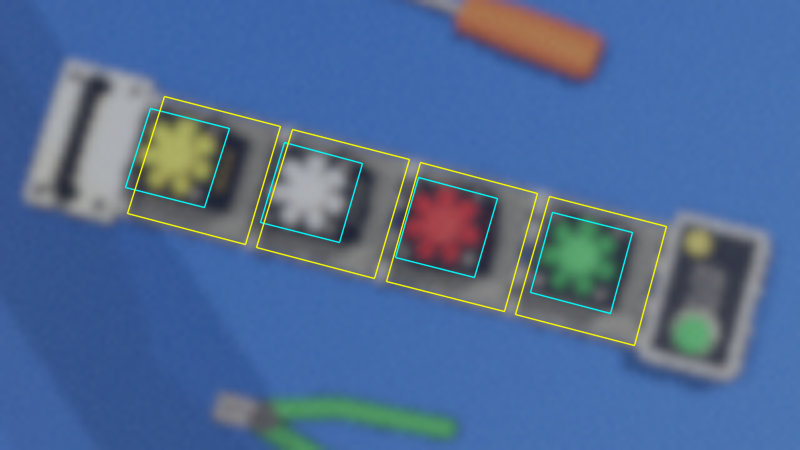

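View pics/f_scene.png

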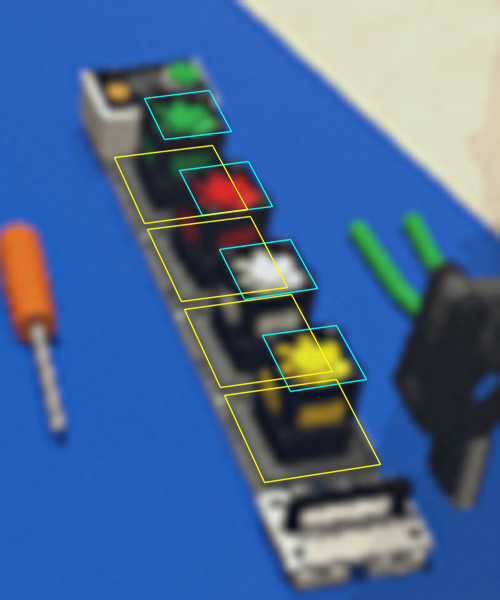

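The final pictures show all four fans upright, with their tops within about 1–2 mm of the predicted seated squares. Counted from the green-lamp box they are green, red, white, yellow, and the gripper is clear.

```bash
python3 -c "
from bench import job
print(job.hand_in())"
```

```text
the job is handed in; nothing more can be done
None
```

All four fans are now in the spare rack, in the order green, red, white, yellow counted from the green-lamp box, the same order as from the red-lamp box. I handed the job in at about 34 s of the 128 s allowed; the hand-in reports no verdict.

- **Seating:** each fan was gripped across the row and lowered until the force reading rose on floor contact. It was released within about 1 mm of that height. The contact height matched the height at which each fan was picked up, to about 1 mm.
- **Contact force:** the readings at floor contact were 26–30 N for red, white and yellow. For green it was 40 N, because several small downward steps had barely moved the arm and I followed them with a larger one. That push went through the gripped fan, well below the 120 N wrist limit.
- **Last checks:** in both camera views all four fans stand upright in their nests, with their tops within about 1–2 mm of where centred, seated fans should appear. The gripper was clear, about 0.2 m from the rack, and the look-alikes were not touched.
- **Disagreements:** before the moves, the side view showed the failed rack about 3 mm off the pose I fitted from the top view. The arm's position readings also scattered by about 2 mm. Neither caused any trouble in the grasps or placings.

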